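# Lock the parts chest with its curved pin

### The arm

A 6-joint arm with a two-finger parallel gripper is mounted at the origin on the work surface. World frame = base frame: x ahead of the robot, y to its left, z up, the work surface at z = 0. Lengths are in m, angles in rad, forces in N, time in s.
With the tool pointing down it reaches from about 0.275 to 0.75 m from the base axis. Payload 10.2 kg.
Tool frame: the origin (TCP) lies at the very end of the fingers, on their centre line; the grasp point (between the pads) lies 19 mm behind it; z points along the fingers, y is the direction in which the jaws open and shut (so a half turn about z gives the same grasp; the last joint's range is limited). The gripper opens to 85 mm and grips with 20 to 120 N. Pads are 22 mm wide; open, the fingers measure 114 mm over their backs; the gripper's body (76 mm by 85 mm) begins 54 mm behind the grasp point. The pads swing forward as they close: fully open they stand 13 mm farther back than shut.
Start: joints at [-1.36, 0.313, 1.498, -0, 1.331, -0.223], TCP at [0.221, -0.476, 0.231] pointing down, gripper open.
Joint ranges: [-2.94, 2.94], [-0.97, 2.17], [0.19, 2.56], [-1.23, 4.37], [0.02, 3.11], [-2.88, 2.88]. Speed limits (rad/s): [2.39, 2.39, 3.01, 3.14, 3.14, 3.14].

### API

Orientations are given as a 3x3 rotation matrix whose columns are the frame's x, y, z axes.
In Python, from bench import bot gives the robot as it stands. The module is installed in compiled form; this text tells all that it offers.
- The arm moves only by the tool send_rows, never from a script. Its argument "targets" is one flat list of numbers, 7 for each row, row after row: the turn, a rotation vector about the tool's x, y, z in degrees, then the shift along the tool's x, y, z in cm, then the closure in counts, from 0 (fully open) to 255 (shut). A call has 1 to 10 rows; each row is the pose to reach, as a shift and turn from the pose measured when the call began, along the tool's axes at that moment; what a row does not reach only later rows make up. A row lasts 1/12 s, in which the tool goes at most 41.7 mm and 7.16 degrees, less where a joint would pass 70% of its speed; a pose out of reach is approached as far as the arm can. A call with a gripper value outside its range is refused whole. The fingers move at their own pace and stop on an object; the grip force is fixed at half the most. Time passes only in rows, so rows that repeat a pose let the fingers close. It gives the time, the measured TCP pose, the force and the opening at its end, in the units of the state.
- bot.get_obs(): the state, without advancing time (a new reading comes with each control period).
- bot.get_image(name): name is "scene" or "top" or "wrist"; returns a dict with "image" (420x560x3 uint8, red, green, blue), "K" (3x3 intrinsics, pixels), "k1" (the pictures are not rectified: a ray, as slopes to the right and down, at radius r is drawn at 1 + k1 r^2 times it, then the intrinsics apply), "eye" and "attitude" of the camera in the world. Camera axes: x right, y down, z forward; pixel columns grow to the right and rows downward; lengths in m; the calibration is good to about 2 mm. A picture is of the moment at which its call begins. There is no depth.
- bot.close_job(): hands the job in, once; it reports no verdict.
The state is a dict: "clock": time; "joint_positions": joint angles; "joint_velocities": joint speeds; "joint_torque": joint torques, N m; "tcp_pos": TCP position; "tool_rot": TCP orientation; "wrist_force": force on the tool from outside, world axes, zero at the start; "moment": the same for the moment, N m; "opening": finger opening in m.
Only numpy, scipy, OpenCV 4.12 (cv2) and the standard library are available. Lean on these libraries where they do the work, as an engineer would, in place of code of your own. Each camera call takes 0.05 s, during which the arm holds its last target.

### The job

Lock the flat parts chest: move the green tin that stands in front of the lock ring aside, keeping it upright, and pass the C-shaped pin with the orange handle through the ring, tip first, following its arc until you feel its stop plate come up against the ring; press it home for a moment with about 15 N, never forcing it beyond 40 N, and leave the pin flat on the lid. Then put the tin back upright in the middle of its round mark, and leave the other stock where it is.

Things in the scene. Friction and masses are not known exactly. Their poses are not given: they have to be found in the camera images.
- ring (a point): Centre of the upright fixed brass lock ring on the chest lid: hole 29 mm across, 9 mm bar. Its lower part is sunk in the lid: this point is 12 mm above the lid, the ring's top 23.5 mm higher. Chest axes: hole axis y, x to the chest's back. A rail 28 mm high at the lid's back edge, face 50 mm behind (+x), leaves room for the pin's arc only in front (-x); it goes through towards +y.
- lid_middle (a point): Middle of the chest's flat blue lid, 60 mm above the table; chest axes. The chest is fixed. The lid measures 266 mm along x by 346 mm along y; the ring stands at x +50, y -20 mm and the tin's mark at x -28, y -95 mm from here. The lid is free round x -35, y +130 mm, where the tin can stand meanwhile.
- tin_mark (a point): Centre of the round white mark with a yellow edge (74 mm across) on the lid, at lid height; chest axes. The tin belongs here.
- tin_middle (a point): Middle (half-way up) of the green-banded tin, 56 mm in diameter, 85 mm tall, about 0.25 kg; loose, z is up its axis. It starts on its mark, where it blocks the pin's way into the ring.
- pin_handle (a point): In the upright orange handle of the loose C-shaped pin (0.28 kg), 50 mm above its underside. Handle 16 mm thick (pin x), 30 mm wide (pin y), top 80 mm above the underside. Pin axes: z up, x from the arc's centre to the handle: the centre is at x -65, y 0 from here. The pin lies flat on the table at first, right of the chest; hold it by the handle.
- pin_stop (a point): On the bar's centre line in the front face of the pin's stop plate (46 mm wide across the bar, 26 mm high, 8 mm thick), 16 degrees along the arc from the handle. It is too wide for the ring: when it touches, this point is 4.5 mm short of the ring's centre, on its -y side. Pin axes.
- pin_tip (a point): Centre of the pin's rounded tip. The bar, 12 mm round steel, is an arc of 65 mm centre-line radius, running anticlockwise (from above) 155 degrees from the handle's foot to this tip, its centre line 6 mm above the underside. From tip just short of the ring to fully home it turns about 2.6 rad about the arc's centre: plan to regrasp part-way. Pin axes.
- carton_red: Red carton 80 x 100 x 60 mm, loose stock; origin at the centre of its underside. Leave alone.
- carton_white: White carton 75 x 95 x 70 mm, loose stock; origin at the centre of its underside. Leave alone.
- carton_brown: Brown carton 85 x 85 x 65 mm, loose stock; origin at the centre of its underside. Leave alone.
- carton_teal: Flat teal carton 120 x 90 x 40 mm, loose stock; origin at the centre of its underside. Leave alone.
- oil_bottle: White bottle with a blue label and red cap, 60 mm in diameter, 150 mm tall, loose stock; origin at the centre of its underside. Leave alone.
- pin: The whole loose C-shaped pin; origin at the arc's centre, level with the underside; pin axes.
- lock_ring: The fixed brass lock ring itself; origin at its centre, the same point as ring; chest axes.
- bearing: Steel ring bearing, 56 mm in diameter, 18 mm high, lying on the lid's back left corner; origin at the centre of its underside. Leave alone.
Things that resemble listed ones, but are neither listed nor needed, are in the scene too. Leave any black look-alike of the part that bears tin_middle alone.

How it is judged:
By the outcome, as a careful person would: the job done as asked, in the order asked, and still so for the second after the job is handed in, with the robot touching nothing.
It also fails if it takes over 72 s, if anything falls off the work surface, if the arm or the gripper's body presses on something with over 40 N, if the wrist force passes 120 N, or if a joint passes its speed limit or range.

## Working session

There is one attempt and no reset: what is moved stays moved. The work goes in short steps, Python scripts to look and compute and a tool call to move; the robot and the scene stay as the last step left them, time stands still between calls to the robot, and variables do not carry over. Pictures are saved under pics/ and viewed, and the job is handed in when it is done.

Besides the shell and the picture viewer there is one more tool, called after "Emit:" as name(argument=value, ...) on one line, values as JSON. send_rows: Moves the arm, as the interface text tells. Its arguments: {"type":"object","properties":{"targets":{"type":"array","items":{"type":"number"}}},"required":["targets"]}

```bash
mkdir -p pics; ls; python3 - <<'E'
from bench import bot
import cv2,numpy as np
o=bot.get_obs(); print({k:np.round(v,3).tolist() for k,v in o.items()})
for n in ["scene","top","wrist"]:
    r=bot.get_image(n); cv2.imwrite(f"pics/{n}0.png",r["image"][:,:,::-1]); np.savez(f"{n}0.npz",**r)
    print(n,r["K"].tolist(),r["k1"],np.round(r["eye"],4),np.round(r["attitude"],4).tolist())
E
```

```text
pics
{'clock': 0.0, 'joint_positions': [-1.36, 0.314, 1.498, 0.0, 1.331, -0.223], 'joint_velocities': [-0.0, 0.0, -0.002, -0.0, 0.0, -0.0], 'joint_torque': [0.001, -41.225, -25.975, -0.0, 0.004, 0.0], 'tcp_pos': [0.221, -0.476, 0.231], 'tool_rot': [[0.907, 0.42, -0.0], [0.42, -0.907, 0.001], [0.0, -0.001, -1.0]], 'wrist_force': [0.698, 0.916, -0.233], 'moment': [0.009, 0.025, -0.03], 'opening': 0.085}
scene [[383.60505016453095, 0.0, 282.066901078628], [0.0, 383.60505016453095, 213.8540096941791], [0.0, 0.0, 1.0]] -0.014386137278836433 [0.8547 0.6603 0.6762] [[-0.8751, 0.3073, -0.3739], [0.4837, 0.5273, -0.6986], [-0.0175, -0.7921, -0.6101]]
top [[401.95731042880664, 0.0, 272.49455987830487], [0.0, 401.95731042880664, 205.76433122545097], [0.0, 0.0, 1.0]] -0.019826700133527716 [ 0.4061 -0.0145  1.2399] [[0.0055, -0.9959, 0.0907], [-0.9999, -0.0064, -0.0095], [0.01, -0.0906, -0.9958]]
wrist [[352.13406836245036, 0.0, 282.2461782303533], [0.0, 352.13406836245036, 203.5838120363955], [0.0, 0.0, 1.0]] 0.0014804430740785795 [ 0.2831 -0.4474  0.373 ] [[0.4198, -0.8758, -0.238], [-0.9076, -0.4053, -0.1094], [-0.0006, 0.262, -0.9651]]
```

View pics/scene0.png

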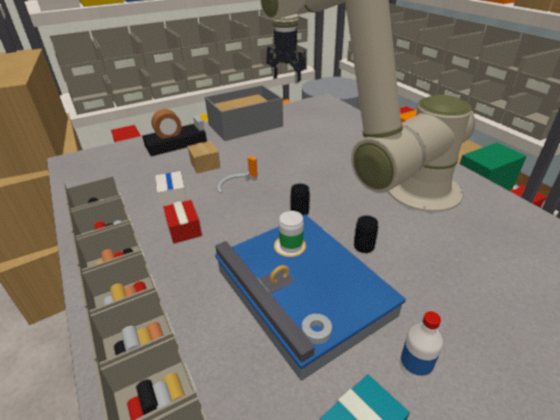

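View pics/top0.png

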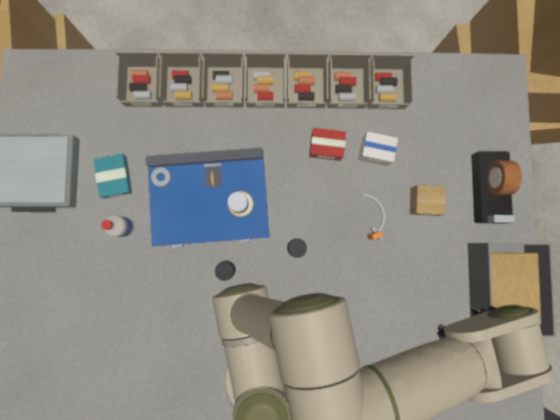

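View pics/wrist0.png

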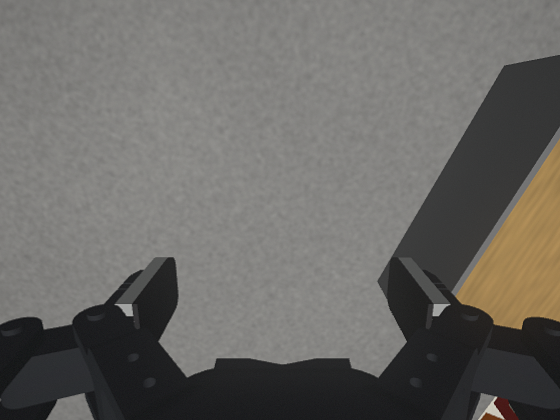

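The top view shows the chest at about (207,200), the tin's top at (239,202), the ring at (213,178), the pin's orange handle at (376,236) with its arc up to (365,196), and two black decoys at (225,270) and (297,248).

```bash
cat > h.py <<'E'
import numpy as np,cv2
from bench import bot
def cap(n,tag):
    r=bot.get_image(n); cv2.imwrite(f"pics/{n}{tag}.png",r["image"][:,:,::-1]); np.savez(f"{n}{tag}.npz",**r); return r
def load(n): return dict(np.load(n+".npz"))
def rays(r,px):
    px=np.atleast_2d(np.float64(px)); K=r["K"]
    d=np.c_[(px[:,0]-K[0,2])/K[0,0],(px[:,1]-K[1,2])/K[1,1]]
    u=d.copy()
    for _ in range(20): u=d/(1+float(r["k1"])*(u**2).sum(1,keepdims=True))
    return np.c_[u,np.ones(len(u))]@r["attitude"].T
def plane(r,px,z):
    v=rays(r,px); return r["eye"]+v*((z-r["eye"][2])/v[:,2])[:,None]
def proj(r,P):
    c=(np.atleast_2d(P)-r["eye"])@r["attitude"]; u=c[:,:2]/c[:,2:]
    u=u*(1+float(r["k1"])*(u**2).sum(1,keepdims=True))
    return np.c_[u[:,0]*r["K"][0,0]+r["K"][0,2],u[:,1]*r["K"][1,1]+r["K"][1,2]]
def tri(views):
    A=np.zeros((3,3));b=np.zeros(3)
    for r,p in views:
        v=rays(r,p)[0];v/=np.linalg.norm(v);M=np.eye(3)-np.outer(v,v);A+=M;b+=M@r["eye"]
    return np.linalg.solve(A,b)
def hsv(r): return cv2.cvtColor(r["image"],cv2.COLOR_RGB2HSV)
E
python3 - <<'E'
from h import *
r=load("top0")
def crop(n,x0,y0,x1,y1,s,out):
    im=load(n)["image"][y0:y1,x0:x1,::-1]; cv2.imwrite(out,cv2.resize(im,None,fx=s,fy=s,interpolation=cv2.INTER_CUBIC))
crop("top0",140,140,280,255,5,"pics/c1.png")
crop("top0",345,180,405,250,8,"pics/c2.png")
crop("scene0",210,140,410,360,3,"pics/c3.png") if 0 else crop("scene0",205,145,405,300,4,"pics/c3.png")
h=hsv(r)
m=cv2.inRange(h,(100,120,60),(125,255,255)); m[:,:140]=0;m[:,285:]=0
n,l,s,c=cv2.connectedComponentsWithStats(m); i=1+s[1:,4].argmax()
cn=max(cv2.findContours((l==i).astype(np.uint8),0,2)[0],key=len)
P=plane(r,cn[:,0],0.06)[:,:2]
q=cv2.minAreaRect(P.astype(np.float32)*1000); print(q, cv2.boxPoints(q).tolist())
m=cv2.inRange(h,(3,150,150),(15,255,255)); m[:,:360]=0; m[:,390:]=0
ys,xs=np.nonzero(m); print("or",xs.min(),xs.max(),ys.min(),ys.max(),len(xs),plane(r,[xs.mean(),ys.mean()],0.08))
E
```

```text
((525.5989990234375, 164.67665100097656), (231.15867614746094, 339.326904296875), 4.670995235443115) [[396.587158203125, 324.3645324707031], [424.2198791503906, -13.835378646850586], [654.61083984375, 4.98876953125], [626.9781494140625, 343.1886901855469]]
or 372 381 75 237 42 [[ 0.44037568 -0.32578908  0.08      ]]
```

View pics/c1.png

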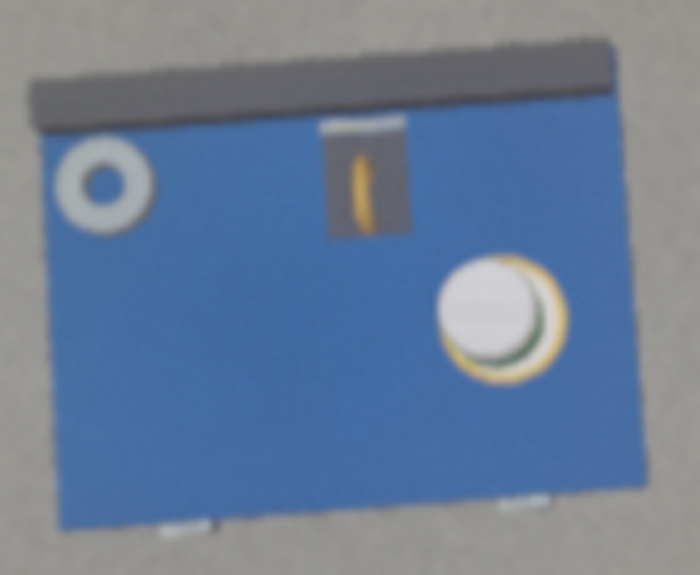

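View pics/c2.png

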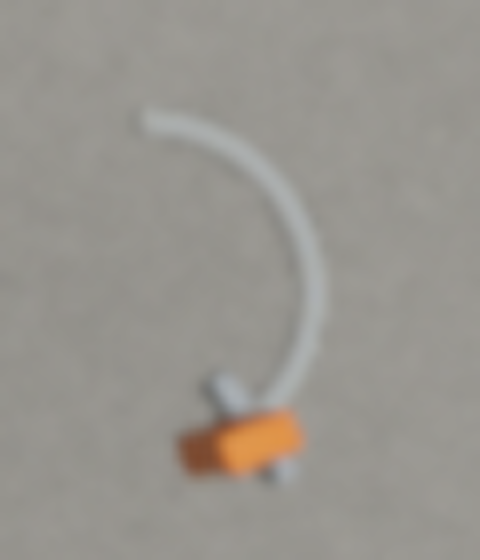

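View pics/c3.png

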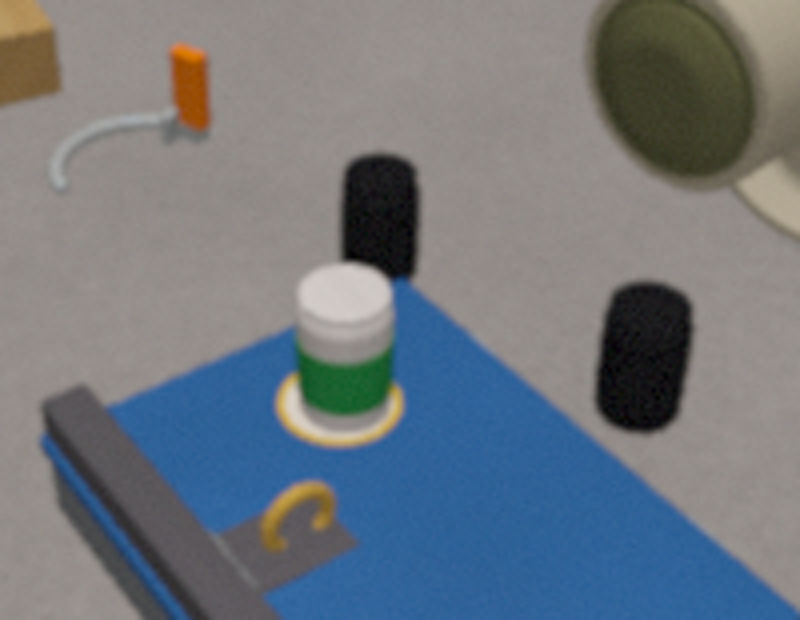

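```bash
python3 - <<'E'
from h import *
r=load("top0");s=load("scene0")
h=hsv(r)
m=cv2.inRange(h,(100,120,60),(125,255,255)); m[:,:140]=0;m[:,285:]=0
# edges: subpixel by scan
def edge(axis,rng,lo,hi,first):
    out=[]
    for k in rng:
        v=(m[k,lo:hi] if axis=='x' else m[lo:hi,k])
        i=np.nonzero(v)[0]
        if len(i): 
            j=lo+(i[0]-.5 if first else i[-1]+.5)
            out.append((j,k) if axis=='x' else (k,j))
    return plane(r,out,.06)[:,:2]
F=edge('y',range(158,262,2),150,260,False); L=edge('x',range(172,242,2),140,200,True); R=edge('x',range(170,234,2),230,285,False)
def line(P):
    vx,vy,x,y=cv2.fitLine(P.astype(np.float32)*1000,cv2.DIST_HUBER,0,.01,.01).ravel(); return np.array([x,y]),np.array([vx,vy])
ls={k:line(v) for k,v in dict(F=F,L=L,R=R).items()}
for k,(p,v) in ls.items(): print(k,p,np.degrees(np.arctan2(v[1],v[0])))
def inter(a,b):
    (p,v),(q,w)=a,b; t=np.linalg.solve(np.c_[v,-w],q-p); return p+t[0]*v
a=inter(ls['F'],ls['L']);b=inter(ls['F'],ls['R']);print("front corners",a,b,np.linalg.norm(a-b))
# mark yellow, top and scene
for nm,q,box in (("top",r,(225,185,262,222)),("scene",s,(270,230,310,260))):
    hh=hsv(q); y=cv2.inRange(hh,(15,90,120),(32,255,255)); mm=np.zeros_like(y);x0,y0,x1,y1=box;mm[y0:y1,x0:x1]=y[y0:y1,x0:x1]
    ys,xs=np.nonzero(mm); P=plane(q,np.c_[xs,ys],.06)[:,:2]*1000
    A=np.c_[2*P,np.ones(len(P))];c=np.linalg.lstsq(A,(P**2).sum(1),rcond=None)[0];print(nm,"mark",c[:2],np.sqrt(c[2]+c[:2]@c[:2]),len(xs))
# ring top brass in both
for nm,q,box in (("top",r,(205,165,220,192)),("scene",s,(265,258,295,290))):
    hh=hsv(q); y=cv2.inRange(hh,(12,110,100),(30,255,255)); x0,y0,x1,y1=box;mm=np.zeros_like(y);mm[y0:y1,x0:x1]=y[y0:y1,x0:x1]
    ys,xs=np.nonzero(mm);print(nm,"ring px",xs.min(),xs.max(),ys.min(),ys.max(),xs.mean(),ys.mean())
    print(sorted(zip(ys.tolist(),xs.tolist()))[:4])
# tin top white
hh=h; w=cv2.inRange(hh,(0,0,170),(180,40,255)); mm=np.zeros_like(w); mm[188:215,225:252]=w[188:215,225:252]
cn=max(cv2.findContours(mm,0,2)[0],key=len); print("tinwhite",cv2.minEnclosingCircle(cn))
# handle
for nm,q,box in (("top",r,(365,225,386,244)),("scene",s,(240,150,262,182))):
    hh=hsv(q); y=cv2.inRange(hh,(3,140,90),(16,255,255)); x0,y0,x1,y1=box;mm=np.zeros_like(y);mm[y0:y1,x0:x1]=y[y0:y1,x0:x1]
    ys,xs=np.nonzero(mm);print(nm,"h px",xs.min(),xs.max(),ys.min(),ys.max(),xs.mean(),ys.mean())
E
```

```text
F [410.14987 160.00435] -85.26125
L [506.28165 333.3479 ] 4.4527354
R [525.6235     -5.5114627] 4.645007
front corners [396.48917 324.79816] [424.55118 -13.72345] 339.6827
top mark [245.746216   43.6731289] 249.59726533724097 1
scene mark [521.19564774  70.247838  ] 34.501533806304856 68
top ring px 211 213 173 184 211.71428571428572 177.95238095238096
[(173, 211), (173, 212), (174, 211), (174, 212)]
scene ring px 270 287 266 282 278.45217391304345 272.69565217391306
[(266, 281), (266, 282), (266, 283), (266, 284)]
tinwhite ((239.27777099609375, 202.38888549804688), 12.101786613464355)
top h px 369 381 232 238 375.18333333333334 234.95
scene h px 248 256 156 176 252.21476510067114 166.13422818791946
```

```bash
cat >> h.py <<'E'
from scipy.spatial.transform import Rotation as Ro
def goto(pos,yaw,o=None):
    """print row values: tool down, tool-x yaw deg"""
    o=o or bot.get_obs(); T=np.array(o["tool_rot"]);p=np.array(o["tcp_pos"])
    a=np.radians(yaw);c,s=np.cos(a),np.sin(a)
    D=np.array([[c,s,0],[s,-c,0],[0,0,-1.]])
    return np.r_[Ro.from_matrix(T.T@D).as_rotvec(degrees=True),T.T@(np.array(pos)-p)*100].round(2)
def st():
    o=bot.get_obs();T=np.array(o["tool_rot"]);print("t",round(o["clock"],2),"tcp",np.round(o["tcp_pos"],4),"yaw",round(np.degrees(np.arctan2(T[1,0],T[0,0])),2),"F",np.round(o["wrist_force"],1),"M",np.round(o["moment"],2),"op",round(o["opening"],4),"q6",round(o["joint_positions"][5],2)); return o
E
python3 - <<'E'
from h import *
r=load("top0")
print(plane(r,[239.3,202.4],.145), plane(r,[[212,184],[212,173],[212,178]],.0955))
s=load("scene0")
print(proj(s,[[.5215,.07,.1025],[.5922,.151,.0955]]),proj(r,[[.5922,.151,.0955]]))
print(goto([.5215,.07,.24],4.65))
E
```

```text
[[0.51450186 0.06592911 0.145     ]] [[0.57196586 0.14858556 0.0955    ]
 [0.60390988 0.14920887 0.0955    ]
 [0.58936916 0.14892451 0.0955    ]]
[[289.03715735 231.49112485]
 [279.00549239 266.41627631]] [[211.29698747 177.02100018]]
[-5.000e-02 -0.000e+00  2.020e+01  5.026e+01 -3.691e+01 -8.700e-01]
```

Emit:
send_rows(targets=[0, 0, 20, 50, -37, -1, 0, 0, 0, 20, 50, -37, -1, 0, 0, 0, 20, 50, -37, -1, 0, 0, 0, 20, 50, -37, -1, 0, 0, 0, 20, 50, -37, -1, 0, 0, 0, 20, 50, -37, -1, 0, 0, 0, 20, 50, -37, -1, 0, 0, 0, 20, 50, -37, -1, 0, 0, 0, 20, 50, -37, -1, 0, 0, 0, 20, 50, -37, -1, 0])

```text
clock: 0.98
tcp_pos: [0.4203, -0.1095, 0.2381]
tool_rot: [[0.996, 0.084, -0.0], [0.084, -0.996, 0.001], [0.0, -0.001, -1.0]]
wrist_force: [-0.2, -1.5, 0.4]
opening: 0.0858
```

```bash
python3 - <<'E'
from h import *
st(); print(goto([.5215,.07,.24],4.65))
E
```

```text
t 0.98 tcp [ 0.4203 -0.1095  0.2381] yaw 4.84 F [-0.2 -1.5  0.4] M [-0.06 -0.04  0.02] op 0.0858 q6 0.96
[ -0.05  -0.     0.19  11.6  -17.03  -0.17]
```

Emit:
send_rows(targets=[0, 0, 0, 11.6, -17, -0.2, 0, 0, 0, 0, 11.6, -17, -0.2, 0, 0, 0, 0, 11.6, -17, -0.2, 0, 0, 0, 0, 11.6, -17, -0.2, 0, 0, 0, 0, 11.6, -17, -0.2, 0, 0, 0, 0, 11.6, -17, -0.2, 0])

```text
clock: 1.48
tcp_pos: [0.523, 0.075, 0.2396]
tool_rot: [[0.996, 0.09, -0.0], [0.09, -0.996, 0.002], [0.0, -0.002, -1.0]]
wrist_force: [0.2, -0.2, -1.6]
opening: 0.0854
```

```bash
python3 - <<'E'
from h import *
o=st(); print(np.round(o["joint_positions"],3)); cap("wrist","1")
E
```

```text
t 1.48 tcp [0.523  0.075  0.2396] yaw 5.16 F [ 0.2 -0.2 -1.6] M [ 0.02 -0.01  0.01] op 0.0854 q6 1.4
[-0.081  0.314  1.474  0.002  1.354  1.4  ]
```

View pics/wrist1.png

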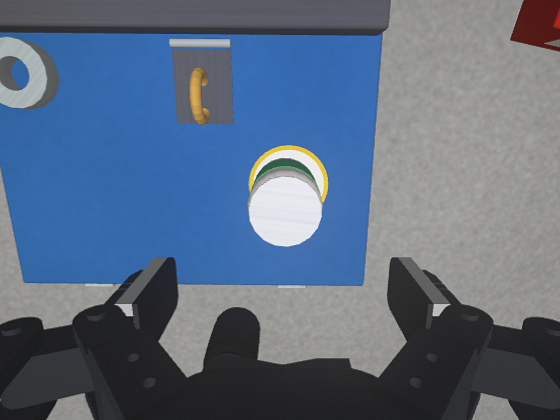

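```bash
cat > m.py <<'E'
from h import *
def circ(P):
    A=np.c_[2*P,np.ones(len(P))];c=np.linalg.lstsq(A,(P**2).sum(1),rcond=None)[0];return c[:2],np.sqrt(c[2]+c[:2]@c[:2])
def mask(r,lo,hi,box):
    y=cv2.inRange(hsv(r),lo,hi);m=np.zeros_like(y);x0,y0,x1,y1=box;m[y0:y1,x0:x1]=y[y0:y1,x0:x1];return m
E
python3 - <<'E'
from m import *
r=load("wrist1"); print(r["eye"])
m=mask(r,(15,120,120),(32,255,255),(240,140,335,215)); ys,xs=np.nonzero(m); print("mark",circ(plane(r,np.c_[xs,ys],.06)[:,:2]*1000),len(xs))
m=mask(r,(0,0,200),(180,30,255),(245,172,325,250)); cn=max(cv2.findContours(m,0,2)[0],key=len); (c,rad)=cv2.minEnclosingCircle(cn)
print("tin",c,rad,plane(r,c,.145))
m=mask(r,(12,110,80),(30,255,255),(172,50,236,135)); ys,xs=np.nonzero(m)
print("ring",xs.min(),xs.max(),ys.min(),ys.max(),xs.mean(),ys.mean())
for y in range(ys.min(),ys.max()+1,6): print(y,xs[ys==y].min(),xs[ys==y].max())
for rg in ([.592,.151],): print(proj(r,[[*rg,.0955],[*rg,.072],[*(np.array(rg)+.019*np.array([.9967,.081])),.06],[*(np.array(rg)-.019*np.array([.9967,.081])),.06]]))
E
```

```text
[0.59135608 0.08160249 0.38185381]
mark (array([522.94806208,  70.71093121]), np.float64(35.030793073849786)) 538
tin (285.1322021484375, 210.75906372070312) 36.32730484008789 [[0.52229597 0.07390022 0.145     ]]
ring 190 208 67 124 197.88340192043896 95.09190672153635
67 198 200
73 192 205
79 190 206
85 190 204
91 190 200
97 190 200
103 191 201
109 192 206
115 193 208
121 196 206
[[194.50913058  98.9338278 ]
 [201.26254073  99.62849748]
 [203.23245338  76.99606944]
 [205.3889462  122.16048179]]
```

```bash
python3 - <<'E'
from h import *
st(); print(goto([.521,.0715,.096],4.65))
E
```

```text
t 1.53 tcp [0.522  0.0724 0.2395] yaw 5.11 F [-0.6 -0.2 -0.5] M [ 0.01 -0.   -0.04] op 0.0855 q6 1.4
[-0.07  0.05  0.46 -0.1   0.1  14.35]
```

Emit:
send_rows(targets=[0, 0, 0.5, -0.1, 0.1, 4, 0, 0, 0, 0.5, -0.1, 0.1, 7.5, 0, 0, 0, 0.5, -0.1, 0.1, 10.5, 0, 0, 0, 0.5, -0.1, 0.1, 12.5, 0, 0, 0, 0.5, -0.1, 0.1, 14.3, 0, 0, 0, 0.5, -0.1, 0.1, 14.3, 0, 0, 0, 0.5, -0.1, 0.1, 14.3, 130, 0, 0, 0.5, -0.1, 0.1, 14.3, 130, 0, 0, 0.5, -0.1, 0.1, 14.3, 130, 0, 0, 0.5, -0.1, 0.1, 14.3, 130])

```text
clock: 2.37
tcp_pos: [0.5218, 0.0713, 0.0985]
tool_rot: [[0.997, 0.08, 0.002], [0.08, -0.997, 0.001], [0.002, -0.001, -1.0]]
wrist_force: [-0.8, -0.5, 5.9]
opening: 0.0546
```

```bash
python3 - <<'E'
from h import *
st(); cap("wrist","2")
E
```

```text
t 2.37 tcp [0.5218 0.0713 0.0985] yaw 4.61 F [-0.8 -0.5  5.9] M [-0.17  0.25 -0.03] op 0.0546 q6 1.4
```

View pics/wrist2.png

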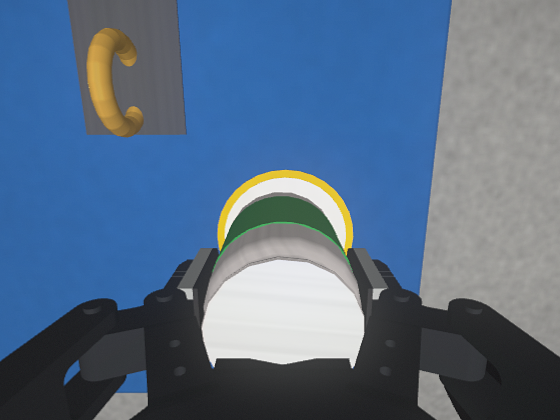

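Emit:
send_rows(targets=[0, 0, 0, 0, 0, -0.5, 200, 0, 0, 0, 0, 0, -1, 200, 0, 0, 0, 0, 0, -2, 200, 0, 0, 0, 0, 0, -3.5, 200, 0, 0, 0, 0, 0, -5, 200, 0, 0, 0, 0, 0, -5, 200])

```text
clock: 2.92
tcp_pos: [0.5231, 0.0712, 0.1519]
tool_rot: [[0.997, 0.081, 0.008], [0.081, -0.997, 0.0], [0.008, 0.0, -1.0]]
wrist_force: [-0.4, -0.2, -2.6]
opening: 0.0545
```

```bash
python3 - <<'E'
from h import *
st(); print(goto([.497,.294,.150],4.65))
E
```

```text
t 2.92 tcp [0.5231 0.0712 0.1519] yaw 4.62 F [-0.4 -0.2 -2.6] M [ 0.05  0.01 -0.01] op 0.0545 q6 1.4
[ 2.000e-02 -4.400e-01 -3.000e-02 -8.000e-01 -2.242e+01  1.700e-01]
```

Emit:
send_rows(targets=[0, -0.4, 0, -0.1, -2, 0.2, 200, 0, -0.4, 0, -0.2, -5, 0.2, 200, 0, -0.4, 0, -0.3, -8, 0.2, 200, 0, -0.4, 0, -0.4, -11, 0.2, 200, 0, -0.4, 0, -0.5, -14, 0.2, 200, 0, -0.4, 0, -0.6, -17, 0.2, 200, 0, -0.4, 0, -0.8, -19.5, 0.2, 200, 0, -0.4, 0, -0.8, -21.5, 0.2, 200, 0, -0.4, 0, -0.8, -22.4, 0.2, 200, 0, -0.4, 0, -0.8, -22.4, 0.2, 200])

```text
clock: 3.75
tcp_pos: [0.4966, 0.2951, 0.1493]
tool_rot: [[0.997, 0.083, 0.0], [0.083, -0.997, -0.0], [0.0, 0.0, -1.0]]
wrist_force: [0.5, 0.5, -2.3]
opening: 0.0546
```

```bash
python3 - <<'E'
from h import *
st(); print(goto([.497,.294,.098],4.65))
E
```

```text
t 3.75 tcp [0.4966 0.2951 0.1493] yaw 4.74 F [ 0.5  0.5 -2.3] M [-0.05  0.05  0.04] op 0.0546 q6 1.82
[ 0.02 -0.02  0.09  0.03  0.11  5.13]
```

Emit:
send_rows(targets=[0, 0, 0, 0, 0, 1.5, 200, 0, 0, 0, 0, 0, 3, 200, 0, 0, 0, 0, 0, 4.2, 200, 0, 0, 0, 0, 0, 4.8, 200, 0, 0, 0, 0, 0, 5, 200, 0, 0, 0, 0, 0, 5, 200, 0, 0, 0, 0, 0, 5, 200])

```text
clock: 4.33
tcp_pos: [0.4971, 0.2948, 0.1]
tool_rot: [[0.997, 0.082, 0.001], [0.082, -0.997, 0.0], [0.001, 0.0, -1.0]]
wrist_force: [-0.4, 0.0, -3.2]
opening: 0.0542
```

```bash
python3 - <<'E'
from h import *
st()
E
```

```text
t 4.33 tcp [0.4971 0.2948 0.1   ] yaw 4.71 F [-0.4  0.  -3.2] M [-0.01 -0.03 -0.02] op 0.0542 q6 1.82
```

Still carrying weight; lower 1 mm at a time until contact.

Emit:
send_rows(targets=[0, 0, 0, 0, 0, 0.1, 200, 0, 0, 0, 0, 0, 0.2, 200, 0, 0, 0, 0, 0, 0.2, 200])

```text
clock: 4.58
tcp_pos: [0.4974, 0.2948, 0.0985]
tool_rot: [[0.997, 0.082, 0.003], [0.082, -0.997, 0.0], [0.003, -0.0, -1.0]]
wrist_force: [0.3, -0.4, -0.2]
opening: 0.0544
```

Contact. Open and rise.

Emit:
send_rows(targets=[0, 0, 0, 0, 0, 0.05, 0, 0, 0, 0, 0, 0, 0.05, 0, 0, 0, 0, 0, 0, 0.05, 0, 0, 0, 0, 0, 0, 0.05, 0, 0, 0, 0, 0, 0, -2, 0, 0, 0, 0, 0, 0, -6, 0, 0, 0, 0, 0, 0, -10, 0, 0, 0, 0, 0, 0, -13, 0, 0, 0, 0, 0, 0, -14, 0, 0, 0, 0, 0, 0, -14, 0])

```text
clock: 5.42
tcp_pos: [0.4979, 0.2951, 0.2413]
tool_rot: [[0.997, 0.082, 0.008], [0.082, -0.997, 0.002], [0.008, -0.001, -1.0]]
wrist_force: [0.1, 0.8, -0.3]
opening: 0.0854
```

```bash
python3 - <<'E'
from h import *
st(); cap("wrist","3");cap("top","3"); r=cap("scene","3")
im=load("top3")["image"][140:260,140:400,::-1]; cv2.imwrite("pics/t3.png",cv2.resize(im,None,fx=3,fy=3,interpolation=cv2.INTER_CUBIC))
E
```

```text
t 5.42 tcp [0.4979 0.2951 0.2413] yaw 4.73 F [ 0.1  0.8 -0.3] M [-0.03 -0.   -0.06] op 0.0854 q6 1.82
```

View pics/t3.png

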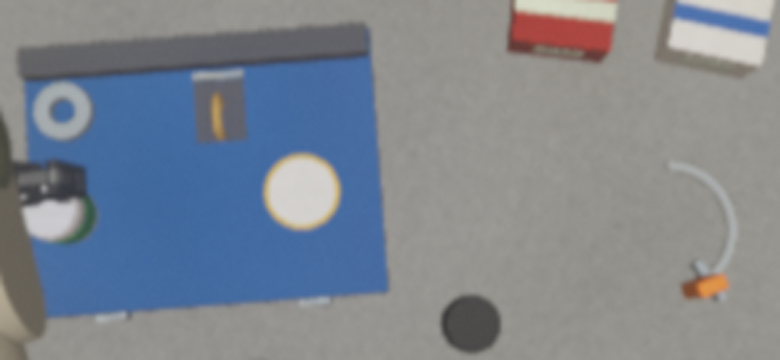

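View pics/wrist3.png

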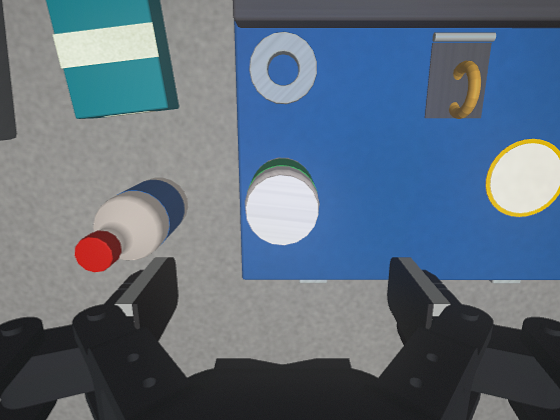

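```bash
python3 - <<'E'
from m import *
r=load("top3");s=load("scene3")
m=mask(r,(15,80,120),(34,255,255),(225,185,262,222));ys,xs=np.nonzero(m);print("mark top",circ(plane(r,np.c_[xs,ys],.06)[:,:2]*1000),len(xs))
m=mask(s,(15,80,120),(34,255,255),(260,225,320,265));ys,xs=np.nonzero(m);print("mark scene",circ(plane(s,np.c_[xs,ys],.06)[:,:2]*1000),len(xs))
w=load("wrist3");m=mask(w,(15,120,120),(32,255,255),(480,135,560,220));ys,xs=np.nonzero(m);print("mark wrist",circ(plane(w,np.c_[xs,ys],.06)[:,:2]*1000),len(xs))
p=plane(r,[377.6,234.9],.08);print(p)
print(plane(r,[[363.5,195],[385.3,216]],.006))
print(goto([*p[0,:2],.26],-65))
E
```

```text
mark top (array([521.02111646,  70.35355481]), np.float64(35.8698428424626)) 6
mark scene (array([520.58519288,  69.61326057]), np.float64(35.252948626468324)) 82
mark wrist (array([522.86828262,  70.73706301]), np.float64(34.95152067473035)) 784
[[ 0.42913895 -0.3298287   0.08      ]]
[[ 0.55381436 -0.30823202  0.006     ]
 [ 0.48897812 -0.37489742  0.006     ]]
[ 5.000e-02 -0.000e+00  6.972e+01 -1.185e+01  6.168e+01 -2.300e+00]
```

Emit:
send_rows(targets=[0, 0, 70, -12, 60, -2, 0, 0, 0, 70, -12, 60, -2, 0, 0, 0, 70, -12, 60, -2, 0, 0, 0, 70, -12, 60, -2, 0, 0, 0, 70, -12, 60, -2, 0, 0, 0, 70, -12, 60, -2, 0, 0, 0, 70, -12, 60, -2, 0, 0, 0, 70, -12, 60, -2, 0, 0, 0, 70, -12, 60, -2, 0, 0, 0, 70, -12, 60, -2, 0])

```text
clock: 6.4
tcp_pos: [0.4477, -0.1205, 0.2495]
tool_rot: [[0.412, -0.911, -0.003], [-0.911, -0.412, 0.001], [-0.002, 0.002, -1.0]]
wrist_force: [0.3, 0.9, 0.2]
opening: 0.0856
```

```bash
python3 - <<'E'
from h import *
st(); print(goto([.425,-.32,.25],-69))
E
```

```text
t 6.4 tcp [ 0.4477 -0.1205  0.2495] yaw -65.65 F [0.3 0.9 0.2] M [0.04 0.01 0.09] op 0.0856 q6 2.2
[ 0.14  0.11  3.35 17.24 10.29 -0.06]
```

Emit:
send_rows(targets=[0, 0, 3, 17.2, 10.3, 0, 0, 0, 0, 3, 17.2, 10.3, 0, 0, 0, 0, 3, 17.2, 10.3, 0, 0, 0, 0, 3, 17.2, 10.3, 0, 0, 0, 0, 3, 17.2, 10.3, 0, 0, 0, 0, 3, 17.2, 10.3, 0, 0, 0, 0, 3, 17.2, 10.3, 0, 0, 0, 0, 3, 17.2, 10.3, 0, 0])

```text
clock: 7.07
tcp_pos: [0.4245, -0.3189, 0.248]
tool_rot: [[0.364, -0.931, -0.005], [-0.931, -0.364, 0.003], [-0.005, 0.003, -1.0]]
wrist_force: [0.2, -0.4, -0.1]
opening: 0.0853
```

```bash
python3 - <<'E'
from h import *
st(); cap("wrist","4")
E
```

```text
t 7.07 tcp [ 0.4245 -0.3189  0.248 ] yaw -68.65 F [ 0.2 -0.4 -0.1] M [0.   0.   0.03] op 0.0853 q6 1.9
```

View pics/wrist4.png

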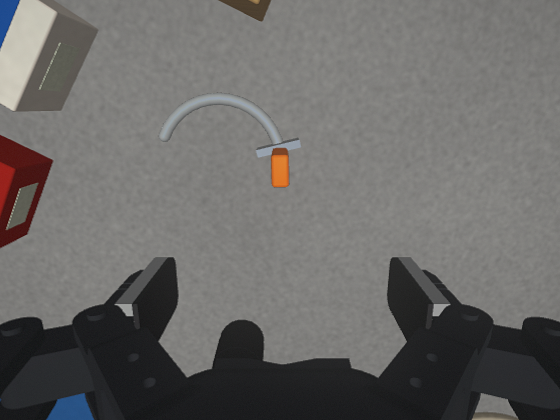

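```bash
python3 - <<'E'
from m import *
r=load("wrist4");h=hsv(r)
print("bar",[h[y,x].tolist() for x,y in ((218,99),(180,112),(268,117),(164,136),(230,130),(260,153),(200,200))])
bg=r["image"].astype(int); d=cv2.GaussianBlur(bg[:,:,2].astype(np.float32),(3,3),0)
m=np.zeros(d.shape,np.uint8); sub=(d[80:165,150:310]>135); m[80:165,150:310]=sub
print(m.sum(), np.percentile(d[80:250,100:400],[5,50,90,95,99]))
cv2.imwrite("pics/m4.png",cv2.resize(np.hstack([m[70:200,140:320]*255,cv2.cvtColor(r["image"],cv2.COLOR_RGB2GRAY)[70:200,140:320]]),None,fx=2.2,fy=2.2))
for lo in ((3,150,200),):
    mm=mask(r,lo,(16,255,255),(265,140,300,195)); ys,xs=np.nonzero(mm); print(xs.min(),xs.max(),ys.min(),ys.max(),len(xs)); print(cv2.minAreaRect(np.c_[xs,ys].astype(np.float32)))
E
```

```text
bar [[93, 14, 163], [99, 21, 167], [90, 4, 131], [98, 19, 163], [15, 8, 127], [108, 32, 174], [23, 8, 127]]
1535 [120.9375 126.375  129.6875 131.3125 165.625 ]
272 287 155 186 460
((279.5, 170.5), (31.0, 15.0), 90.0)
```

View pics/m4.png

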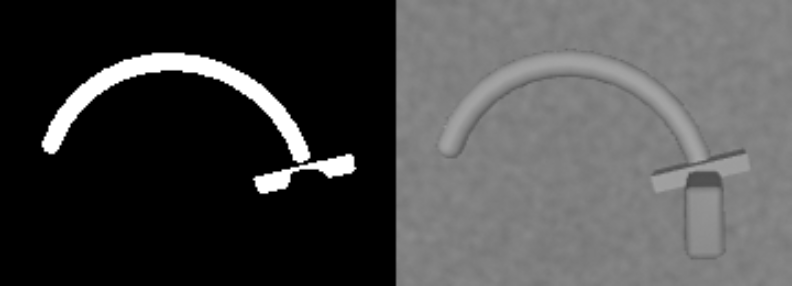

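```bash
cat > pinm.py <<'E'
from m import *
def pin(r,barbox,hbox,z0=0.,thr=135,split=True):
    d=cv2.GaussianBlur(r["image"][:,:,2].astype(np.float32),(3,3),0)
    x0,y0,x1,y1=barbox; m=np.zeros(d.shape,np.uint8); m[y0:y1,x0:x1]=d[y0:y1,x0:x1]>thr
    ys,xs=np.nonzero(m); P=plane(r,np.c_[xs,ys],z0+.008)[:,:2]*1000
    c,R=circ(P); a=np.degrees(np.arctan2(*(P-c).T[::-1]))
    h=mask(r,(3,150,195),(16,255,255),hbox); ys,xs=np.nonzero(h)
    H=plane(r,np.c_[xs,ys],z0+.08)[:,:2]*1000; q=cv2.minAreaRect(H.astype(np.float32))
    hc=np.array(q[0]); v=hc-c
    print("centre",c,"R",R,"angles",a.min(),a.max(),"handle",q,"cen->h",np.linalg.norm(v),np.degrees(np.arctan2(v[1],v[0])))
E
python3 - <<'E'
from pinm import *
r=load("wrist4"); pin(r,(150,85,300,140),(265,140,300,195))
st()
E
```

```text
centre [ 493.60967713 -304.35752095] R 64.33326342581326 angles -140.5350488156184 1.9118180596011727 handle ((432.9219055175781, -328.02764892578125), (13.408066749572754, 27.93868637084961), 21.525161743164062) cen->h 65.14046808335965 -158.69266183316796
t 7.12 tcp [ 0.4248 -0.3186  0.2485] yaw -68.6 F [0.6 0.  0.3] M [ 0.03  0.03 -0.  ] op 0.0857 q6 1.9
```

```bash
python3 - <<'E'
from h import *
print(goto([.4329,-.328,.042],-68.5))
E
```

```text
[ 0.17  0.22 -0.1   1.25 -0.47 20.65]
```

Emit:
send_rows(targets=[0.2, 0.2, -0.1, 1.3, -0.4, 4, 0, 0.2, 0.2, -0.1, 1.3, -0.4, 8, 0, 0.2, 0.2, -0.1, 1.3, -0.4, 12, 0, 0.2, 0.2, -0.1, 1.3, -0.4, 15.5, 0, 0.2, 0.2, -0.1, 1.3, -0.4, 18, 0, 0.2, 0.2, -0.1, 1.3, -0.4, 19.8, 0, 0.2, 0.2, -0.1, 1.3, -0.4, 20.6, 0, 0.2, 0.2, -0.1, 1.3, -0.4, 20.6, 0])

```text
clock: 7.78
tcp_pos: [0.4321, -0.3271, 0.0411]
tool_rot: [[0.368, -0.93, -0.002], [-0.93, -0.368, 0.003], [-0.003, 0.0, -1.0]]
wrist_force: [-0.1, 0.1, 0.6]
opening: 0.0851
```

```bash
python3 - <<'E'
from h import *
st();cap("wrist","5");print(goto([.4329,-.328,.042],-68.5))
E
```

```text
t 7.78 tcp [ 0.4321 -0.3271  0.0411] yaw -68.42 F [-0.1  0.1  0.6] M [ 0.01  0.01 -0.  ] op 0.0851 q6 1.9
[-0.02  0.05  0.07  0.01 -0.02  0.06]
```

View pics/wrist5.png

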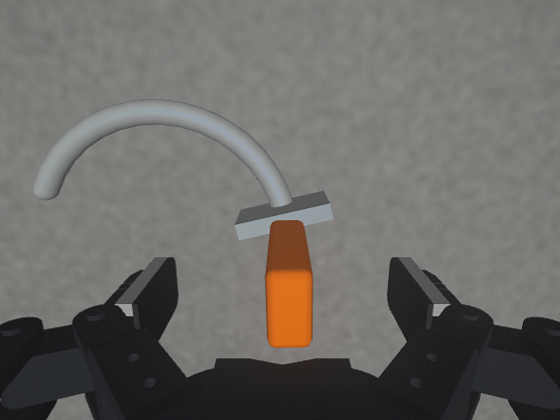

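Emit:
send_rows(targets=[0, 0, 0, 0, 0.2, 0, 0, 0, 0, 0, 0, 0.2, 0, 100, 0, 0, 0, 0, 0.2, 0, 255, 0, 0, 0, 0, 0.2, 0, 255, 0, 0, 0, 0, 0.2, 0, 255, 0, 0, 0, 0, 0.2, 0, 255, 0, 0, 0, 0, 0.2, 0, 255, 0, 0, 0, 0, 0.2, 0, 255])

```text
clock: 8.5
tcp_pos: [0.4308, -0.3289, 0.0429]
tool_rot: [[0.368, -0.93, 0.0], [-0.93, -0.368, 0.001], [-0.001, -0.0, -1.0]]
wrist_force: [-0.5, 0.4, 4.3]
opening: 0.0152
```

```bash
python3 - <<'E'
from h import *
st();cap("wrist","6")
E
```

```text
t 8.5 tcp [ 0.4308 -0.3289  0.0429] yaw -68.43 F [-0.5  0.4  4.3] M [ 0.03  0.29 -0.01] op 0.0152 q6 1.9
```

View pics/wrist6.png

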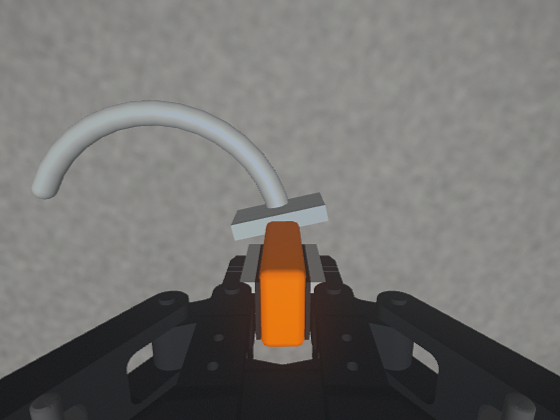

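```bash
python3 - <<'E'
from pinm import *
r=load("wrist6"); 
d=cv2.GaussianBlur(r["image"][:,:,2].astype(np.float32),(3,3),0); print(np.percentile(d[90:240,20:420],[5,50,80,90]), d[110,150],d[150,255])
pin(r,(25,90,300,198),(255,260,310,350),thr=138)
pin(load("wrist5"),(25,90,300,192),(255,260,320,350),thr=138)
o=bot.get_obs();T=np.array(o["tool_rot"]);p=np.array(o["tcp_pos"]);
for c in ([491.,-305],):print(T.T@(np.array([c[0]/1e3,c[1]/1e3,0])-p))
E
```

```text
[127.3125 137.125  140.625  153.1875] 179.9375 147.4375
centre [ 496.30232055 -337.96271202] R 45.602468182739216 angles -179.9602675050749 179.9559630452842 handle ((433.35528564453125, -328.6465759277344), (14.174238204956055, 27.7923583984375), 21.879737854003906) cen->h 63.63269281598744 171.58135945989977
centre [ 493.65487085 -303.66095382] R 64.7788184919787 angles -137.59909964042086 0.4686893746375077 handle ((432.8402099609375, -328.5782470703125), (13.408638954162598, 27.373064041137695), 21.788047790527344) cen->h 65.72133962648597 -157.7198559102081
[-3.25442221e-05 -6.46902074e-02  4.28991405e-02]
```

```bash
python3 - <<'E'
from pinm import *
r=load("wrist6"); pin(r,(25,90,300,192),(255,260,310,350),thr=146)
pin(load("wrist5"),(25,90,300,192),(255,260,320,350),thr=146)
o=bot.get_obs();T=np.array(o["tool_rot"]);p=np.array(o["tcp_pos"]);print(p)
from itertools import product
E
```

```text
centre [ 494.13209123 -304.59631434] R 64.53212545268627 angles -137.94057345023998 0.8388272701186708 handle ((433.35528564453125, -328.6465759277344), (14.174238204956055, 27.7923583984375), 21.879737854003906) cen->h 65.36233762372142 -158.41057748338775
centre [ 493.56842567 -302.87427772] R 65.4462132658054 angles -136.91464694726454 -0.35432413477138325 handle ((432.8402099609375, -328.5782470703125), (13.408638954162598, 27.373064041137695), 21.788047790527344) cen->h 65.94399308112567 -157.05888729229184
[ 0.43084362 -0.32883649  0.04287414]
```

Emit:
send_rows(targets=[0, 0, 0, 0, 0, -0.5, 255, 0, 0, 0, 0, 0, -1.5, 255, 0, 0, 0, 0, 0, -3.5, 255, 0, 0, 0, 0, 0, -6, 255, 0, 0, 0, 0, 0, -9, 255, 0, 0, 0, 0, 0, -12, 255, 0, 0, 0, 0, 0, -14.5, 255, 0, 0, 0, 0, 0, -16, 255, 0, 0, 0, 0, 0, -16, 255, 0, 0, 0, 0, 0, -16, 255])

```text
clock: 9.38
tcp_pos: [0.4307, -0.3288, 0.203]
tool_rot: [[0.368, -0.93, 0.0], [-0.93, -0.368, 0.0], [-0.0, -0.001, -1.0]]
wrist_force: [-0.5, -0.5, -3.8]
opening: 0.0155
```

```bash
cat >> h.py <<'E'
CH=4.65
RING=np.array([.5935,.1495])
def chest(v): a=np.radians(CH); return np.array([[np.cos(a),-np.sin(a)],[np.sin(a),np.cos(a)]])@np.array(v)
def pinpose(psi,dx=0.,dy=0.,z=.107,RING=None,OFF=0.0):
    """psi: pin yaw in chest axes (deg); dx,dy chest offsets of the arc centre (m)"""
    C=(RING if RING is not None else globals()['RING'])+chest([-.065+dx,dy])
    w=np.radians(psi+CH); h=C+.065*np.array([np.cos(w),np.sin(w)])
    return [*h,z],psi+CH+90+OFF
E
python3 - <<'E'
from h import *
st();t=pinpose(-163,dy=-.015,z=.2);print(t,goto(*t));cap("wrist","7")
E
```

```text
t 9.38 tcp [ 0.4307 -0.3288  0.203 ] yaw -68.43 F [-0.5 -0.5 -3.8] M [0.06 0.17 0.03] op 0.0155 q6 1.9
([np.float64(0.4695154105497234), np.float64(0.1052990770351643), 0.2], -68.35) [-3.000e-02  1.000e-02 -8.000e-02 -3.894e+01 -1.957e+01  3.200e-01]
```

View pics/wrist7.png

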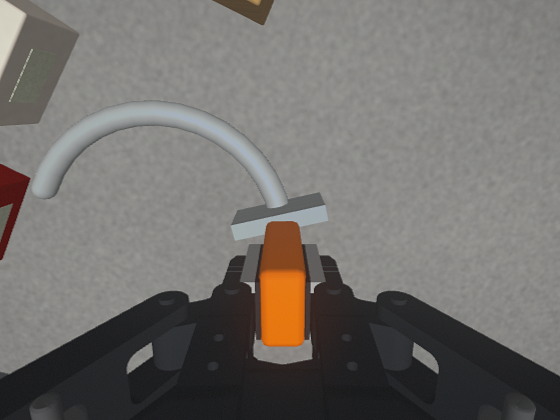

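Emit:
send_rows(targets=[0, 0, 0, -2, -1, 0.3, 255, 0, 0, 0, -5, -2.5, 0.3, 255, 0, 0, 0, -8.5, -4.3, 0.3, 255, 0, 0, 0, -12, -6, 0.3, 255, 0, 0, 0, -15.5, -7.8, 0.3, 255, 0, 0, 0, -19, -9.5, 0.3, 255, 0, 0, 0, -22.5, -11.3, 0.3, 255, 0, 0, 0, -26, -13, 0.3, 255, 0, 0, 0, -29.5, -14.8, 0.3, 255, 0, 0, 0, -32.5, -16.3, 0.3, 255])

```text
clock: 10.27
tcp_pos: [0.4615, 0.0363, 0.1982]
tool_rot: [[0.368, -0.93, -0.004], [-0.93, -0.368, 0.003], [-0.004, 0.003, -1.0]]
wrist_force: [1.0, -1.0, -3.2]
opening: 0.0151
```

```bash
python3 - <<'E'
from h import *
st();t=pinpose(-163,dy=-.015,z=.15);print(goto(*t))
E
```

```text
t 10.27 tcp [0.4615 0.0363 0.1982] yaw -68.4 F [ 1.  -1.  -3.2] M [0.11 0.12 0.01] op 0.0151 q6 2.59
[ 0.15  0.24 -0.05 -6.1  -3.3   4.84]
```

Emit:
send_rows(targets=[0.1, 0.2, 0, -2.5, -1.3, 1, 255, 0.1, 0.2, 0, -4.5, -2.4, 3, 255, 0.1, 0.2, 0, -5.6, -3, 4.3, 255, 0.1, 0.2, 0, -6.1, -3.3, 4.8, 255, 0.1, 0.2, 0, -6.1, -3.3, 4.8, 255, 0.1, 0.2, 0, -6.1, -3.3, 4.8, 255])

```text
clock: 10.77
tcp_pos: [0.4694, 0.1048, 0.1502]
tool_rot: [[0.368, -0.93, -0.002], [-0.93, -0.368, 0.0], [-0.001, 0.002, -1.0]]
wrist_force: [0.0, -0.9, -2.7]
opening: 0.0152
```

```bash
python3 - <<'E'
from h import *
o=st();t=pinpose(-163,dy=-.015,z=.107);print(goto(*t),np.round(o["joint_positions"],3));cap("wrist","8");cap("scene","8")
im=load("scene8")["image"][150:330,200:420,::-1]; cv2.imwrite("pics/s8.png",cv2.resize(im,None,fx=3,fy=3,interpolation=cv2.INTER_CUBIC))
E
```

```text
t 10.77 tcp [0.4694 0.1048 0.1502] yaw -68.4 F [ 0.  -0.9 -2.7] M [ 0.05  0.14 -0.01] op 0.0152 q6 2.74
[ 0.1   0.05 -0.05 -0.04 -0.03  4.32] [-0.025  0.302  1.739  0.     1.103  2.74 ]
```

View pics/wrist8.png

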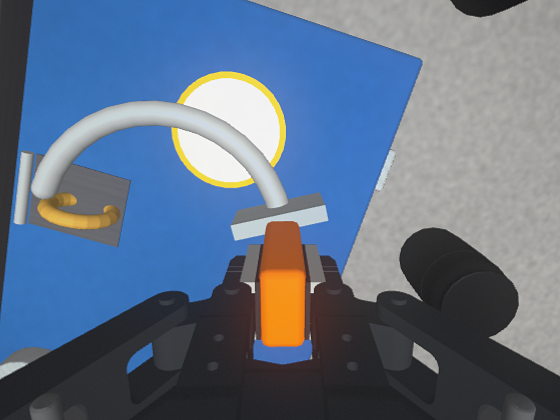

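View pics/s8.png

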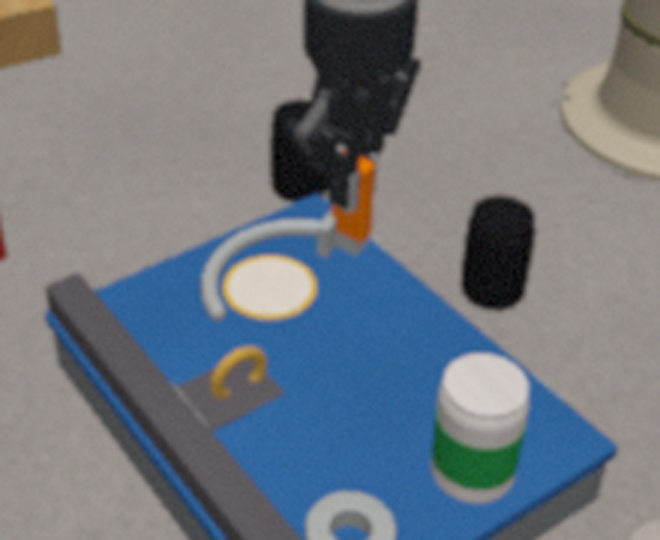

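```bash
python3 - <<'E'
from m import *
r=load("wrist8")
m=mask(r,(12,110,80),(30,255,255),(20,180,135,240));ys,xs=np.nonzero(m);print("ring px",xs.min(),xs.max(),ys.min(),ys.max())
R=RING
E=[[*(R+chest([d,0])),.072] for d in (-.0235,.0235)]+[[*R,.0955]]
print(proj(r,E))
# shift fit: contour extremes at z .072
L=[(xs.min(),ys[xs==xs.min()].mean()),(xs.max(),ys[xs==xs.max()].mean())];print(L,plane(r,L,.072))
# top arc: for middle columns topmost/bottommost
for x in range(60,110,10): print(x,ys[xs==x].min(),ys[xs==x].max())
# tip expected
C=RING+chest([-.065,-.015]);w=np.radians(-163+155+CH);tip=C+.065*np.array([np.cos(w),np.sin(w)]);print("tip exp",tip,proj(r,[[*tip,.1133]]))
tip2=C+(.065)*np.array([np.cos(w+.092),np.sin(w+.092)]);print(proj(r,[[*tip2,.1133]]))
E
```

```text
ring px 38 119 193 228
[[118.92906464 217.07799738]
 [ 46.45332419 196.84635944]
 [ 61.09816018 218.00300093]]
[(np.int64(38), np.float64(207.5)), (np.int64(119), np.float64(214.5))] [[0.62056555 0.16051618 0.072     ]
 [0.57048263 0.1458574  0.072     ]]
60 193 225
70 194 227
80 215 228
90 215 228
100 214 227
tip exp [0.59481891 0.12548161] [[ 47.74559918 186.46107094]]
[[ 45.26332727 196.79136595]]
```

Emit:
send_rows(targets=[0.1, 0, 0, 0, 0, 1.2, 255, 0.1, 0, 0, 0, 0, 2.4, 255, 0.1, 0, 0, 0, 0, 3.4, 255, 0.1, 0, 0, 0, 0, 4, 255, 0.1, 0, 0, 0, 0, 4.3, 255, 0.1, 0, 0, 0, 0, 4.3, 255, 0.1, 0, 0, 0, 0, 4.3, 255])

```text
clock: 11.45
tcp_pos: [0.4702, 0.1043, 0.1083]
tool_rot: [[0.367, -0.93, 0.002], [-0.93, -0.367, 0.001], [0.0, -0.002, -1.0]]
wrist_force: [-0.1, -0.1, -2.8]
opening: 0.0156
```

```bash
python3 - <<'E'
from h import *
o=st();t=pinpose(-163,dy=-.001,z=.107);print(goto(*t));cap("wrist","9");cap("scene","9")
im=load("scene9")["image"][180:310,200:360,::-1]; cv2.imwrite("pics/s9.png",cv2.resize(im,None,fx=4,fy=4,interpolation=cv2.INTER_CUBIC))
E
```

```text
t 11.45 tcp [0.4702 0.1043 0.1083] yaw -68.48 F [-0.1 -0.1 -2.8] M [ 0.04  0.18 -0.01] op 0.0156 q6 2.74
[-0.13 -0.   -0.13 -1.46 -0.38  0.13]
```

View pics/wrist9.png

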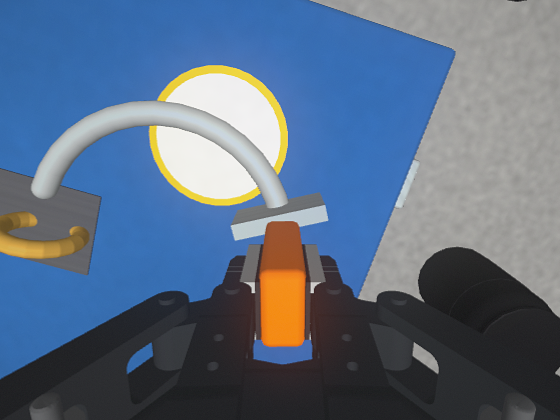

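View pics/s9.png

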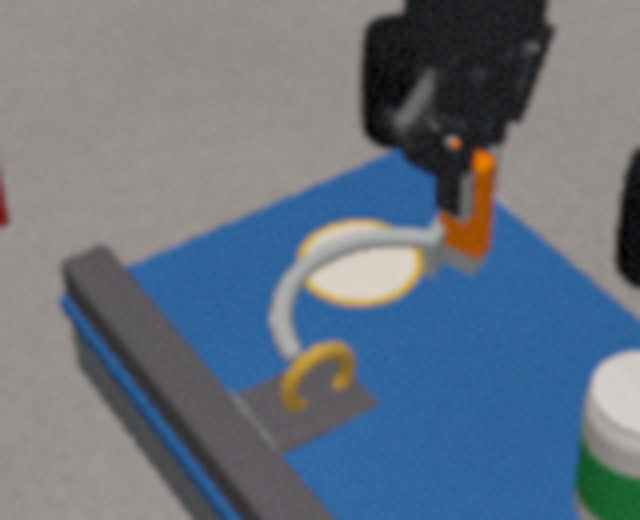

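Emit:
send_rows(targets=[0, 0, 0, -0.3, -0.1, 0.1, 255, 0, 0, 0, -0.6, -0.2, 0.1, 255, 0, 0, 0, -0.9, -0.2, 0.1, 255, 0, 0, 0, -1.2, -0.3, 0.1, 255, 0, 0, 0, -1.4, -0.4, 0.1, 255, 0, 0, 0, -1.4, -0.4, 0.1, 255])

```text
clock: 12.05
tcp_pos: [0.4688, 0.1194, 0.1075]
tool_rot: [[0.368, -0.93, 0.003], [-0.93, -0.368, 0.001], [0.0, -0.003, -1.0]]
wrist_force: [-0.5, 0.1, -4.1]
opening: 0.0153
```

```bash
python3 - <<'E'
from h import *
o=st();t=pinpose(-163,dy=-.001,z=.107);print(goto(*t));cap("wrist","10");cap("scene","10")
im=load("scene10")["image"][180:310,200:360,::-1]; cv2.imwrite("pics/s10.png",cv2.resize(im,None,fx=4,fy=4,interpolation=cv2.INTER_CUBIC))
E
```

```text
t 12.05 tcp [0.4688 0.1194 0.1075] yaw -68.43 F [-0.5  0.1 -4.1] M [0.09 0.14 0.02] op 0.0153 q6 2.77
[-0.16 -0.01 -0.08 -0.01  0.04  0.05]
```

View pics/wrist10.png

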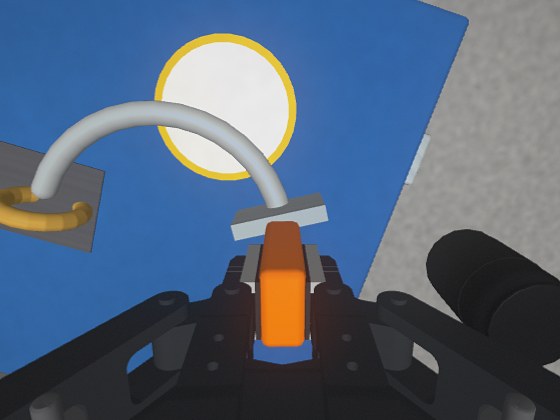

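View pics/s10.png

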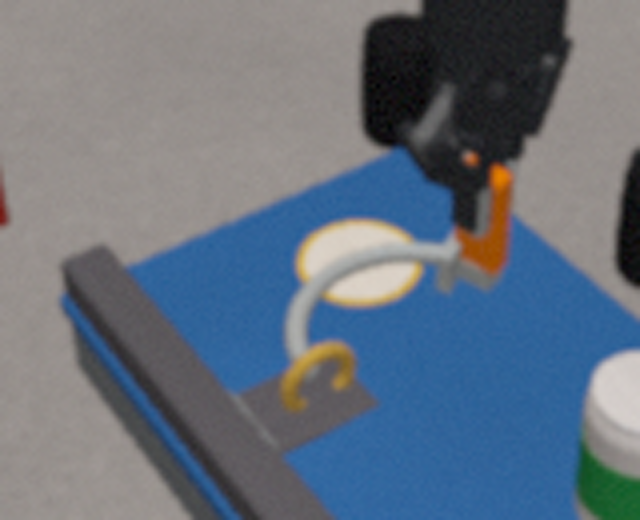

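```bash
cat > arc.py <<'E'
from h import *
import sys
def arc(p0,p1,n,z=.107,dx=0,dy=0):
    out=[]
    for k in range(1,n+1):
        g=goto(*pinpose(p0+(p1-p0)*k/n,dx=dx,dy=dy,z=z)); out.append(np.round([0,0,g[2],g[3],g[4],g[5]],1).tolist()+[255])
    print("\n".join(map(str,out)))
if __name__=="__main__":
    a=list(map(float,sys.argv[1:])); st(); arc(a[0],a[1],int(a[2]),*(a[3:]))
E
python3 arc.py -163 -133 10
```

```text
t 12.15 tcp [0.4688 0.1189 0.1075] yaw -68.46 F [ 0.  -0.6 -2.9] M [0.02 0.16 0.02] op 0.0152 q6 2.77
[0.0, 0.0, -3.1, 0.2, -0.0, 0.0, 255]
[0.0, 0.0, -6.1, 0.5, -0.0, 0.0, 255]
[0.0, 0.0, -9.1, 0.9, -0.1, 0.0, 255]
[0.0, 0.0, -12.1, 1.2, -0.1, 0.0, 255]
[0.0, 0.0, -15.1, 1.5, -0.2, 0.0, 255]
[0.0, 0.0, -18.1, 1.9, -0.3, 0.0, 255]
[0.0, 0.0, -21.1, 2.2, -0.4, 0.0, 255]
[0.0, 0.0, -24.1, 2.5, -0.6, 0.0, 255]
[0.0, 0.0, -27.1, 2.8, -0.7, 0.0, 255]
[0.0, 0.0, -30.1, 3.1, -0.9, 0.0, 255]
```

Emit:
send_rows(targets=[0, 0, -3, 0.2, 0, 0, 255, 0, 0, -6, 0.5, 0, 0, 255, 0, 0, -9, 0.9, -0.1, 0, 255, 0, 0, -12, 1.2, -0.1, 0, 255, 0, 0, -15, 1.5, -0.2, 0, 255, 0, 0, -18, 1.9, -0.3, 0, 255, 0, 0, -21, 2.2, -0.4, 0, 255, 0, 0, -24, 2.5, -0.6, 0, 255, 0, 0, -27, 2.8, -0.7, 0, 255, 0, 0, -30, 3.1, -0.9, 0, 255])

```text
clock: 12.98
tcp_pos: [0.4886, 0.0931, 0.1075]
tool_rot: [[0.785, -0.62, 0.002], [-0.62, -0.785, 0.001], [0.002, -0.002, -1.0]]
wrist_force: [0.3, -0.3, -3.8]
opening: 0.0153
```

```bash
python3 arc.py -133 -103 10; python3 - <<'E'
from h import *
cap("wrist","11");cap("scene","11")
im=load("scene11")["image"][180:310,200:360,::-1]; cv2.imwrite("pics/s11.png",cv2.resize(im,None,fx=4,fy=4,interpolation=cv2.INTER_CUBIC))
E
```

```text
t 12.98 tcp [0.4886 0.0931 0.1075] yaw -38.31 F [ 0.3 -0.3 -3.8] M [-0.04  0.16  0.01] op 0.0153 q6 2.19
[0.0, 0.0, -3.0, 0.3, -0.0, 0.0, 255]
[0.0, 0.0, -6.0, 0.6, -0.0, 0.0, 255]
[0.0, 0.0, -9.0, 1.0, -0.1, 0.0, 255]
[0.0, 0.0, -12.0, 1.3, -0.1, 0.0, 255]
[0.0, 0.0, -15.0, 1.6, -0.2, 0.0, 255]
[0.0, 0.0, -18.0, 2.0, -0.3, 0.0, 255]
[0.0, 0.0, -21.0, 2.3, -0.4, 0.0, 255]
[0.0, 0.0, -24.0, 2.6, -0.6, 0.0, 255]
[0.0, 0.0, -27.0, 2.9, -0.7, 0.0, 255]
[0.0, 0.0, -30.0, 3.2, -0.9, 0.1, 255]
```

View pics/wrist11.png

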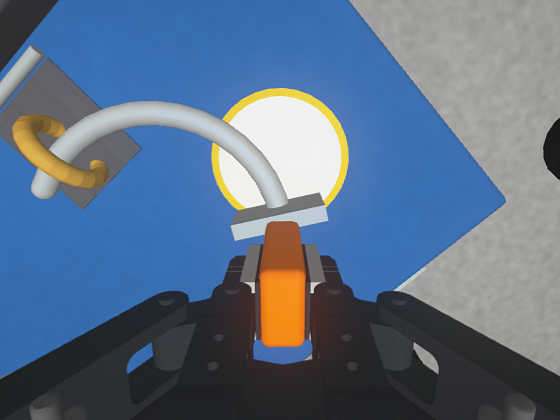

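View pics/s11.png

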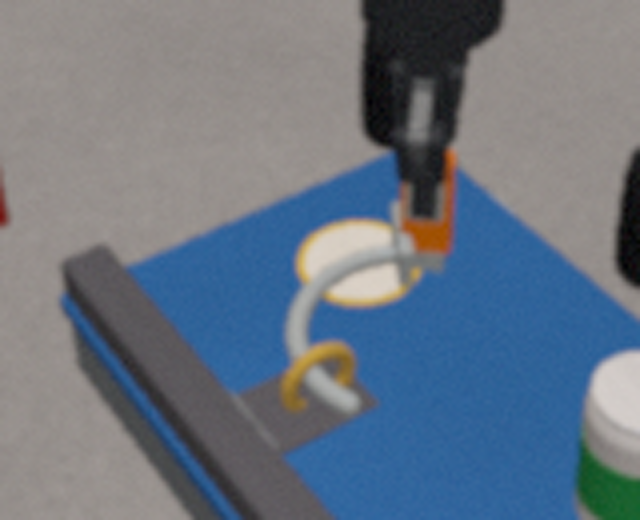

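Emit:
send_rows(targets=[0, 0, -3, 0.3, 0, 0, 255, 0, 0, -6, 0.6, 0, 0, 255, 0, 0, -9, 1.0, -0.1, 0, 255, 0, 0, -12, 1.3, -0.1, 0, 255, 0, 0, -15, 1.6, -0.2, 0, 255, 0, 0, -18, 2.0, -0.3, 0, 255, 0, 0, -21, 2.3, -0.4, 0, 255, 0, 0, -24, 2.6, -0.6, 0, 255, 0, 0, -27, 2.9, -0.7, 0, 255, 0, 0, -30, 3.2, -0.9, 0, 255])

```text
clock: 13.92
tcp_pos: [0.5195, 0.0801, 0.1075]
tool_rot: [[0.989, -0.146, 0.003], [-0.146, -0.989, 0.0], [0.002, -0.001, -1.0]]
wrist_force: [-0.4, 0.1, -3.8]
opening: 0.0154
```

```bash
python3 arc.py -103 -73 10; python3 - <<'E'
from h import *
cap("wrist","12")
E
```

```text
t 13.92 tcp [0.5195 0.0801 0.1075] yaw -8.41 F [-0.4  0.1 -3.8] M [-0.1   0.11 -0.  ] op 0.0154 q6 1.65
[0.0, 0.0, -3.1, 0.3, 0.0, 0.0, 255]
[0.0, 0.0, -6.1, 0.7, -0.0, 0.0, 255]
[0.0, 0.0, -9.1, 1.0, -0.1, 0.0, 255]
[0.0, 0.0, -12.1, 1.3, -0.1, 0.1, 255]
[0.0, 0.0, -15.1, 1.7, -0.2, 0.1, 255]
[0.0, 0.0, -18.1, 2.0, -0.3, 0.1, 255]
[0.0, 0.0, -21.1, 2.3, -0.4, 0.1, 255]
[0.0, 0.0, -24.1, 2.6, -0.5, 0.1, 255]
[0.0, 0.0, -27.1, 2.9, -0.7, 0.1, 255]
[0.0, 0.0, -30.1, 3.2, -0.8, 0.1, 255]
```

View pics/wrist12.png

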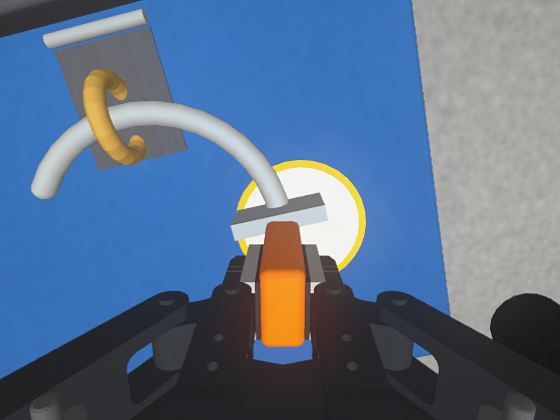

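Emit:
send_rows(targets=[0, 0, -3, 0.3, 0, 0, 255, 0, 0, -6, 0.7, 0, 0, 255, 0, 0, -9, 1.0, -0.1, 0, 255, 0, 0, -12, 1.3, -0.1, 0, 255, 0, 0, -15, 1.7, -0.2, 0, 255, 0, 0, -18, 2.0, -0.3, 0, 255, 0, 0, -21, 2.3, -0.4, 0, 255, 0, 0, -24, 2.6, -0.5, 0, 255, 0, 0, -27, 2.9, -0.7, 0, 255, 0, 0, -30, 3.2, -0.8, 0, 255])

```text
clock: 14.8
tcp_pos: [0.5529, 0.0835, 0.1076]
tool_rot: [[0.929, 0.371, 0.003], [0.371, -0.929, 0.0], [0.003, 0.001, -1.0]]
wrist_force: [1.2, -0.0, -3.2]
opening: 0.0153
```

```bash
python3 arc.py -73 -33 10; python3 - <<'E'
from h import *
cap("wrist","13")
E
```

```text
t 14.8 tcp [0.5529 0.0835 0.1076] yaw 21.76 F [ 1.2 -0.  -3.2] M [-0.17  0.05  0.05] op 0.0153 q6 1.13
[0.0, 0.0, -3.9, 0.4, -0.0, 0.1, 255]
[0.0, 0.0, -7.9, 0.9, -0.1, 0.1, 255]
[0.0, 0.0, -11.9, 1.4, -0.2, 0.1, 255]
[0.0, 0.0, -15.9, 1.8, -0.3, 0.1, 255]
[0.0, 0.0, -19.9, 2.2, -0.4, 0.1, 255]
[0.0, 0.0, -23.9, 2.6, -0.6, 0.1, 255]
[0.0, 0.0, -27.9, 3.0, -0.8, 0.1, 255]
[0.0, 0.0, -31.9, 3.4, -1.0, 0.1, 255]
[0.0, 0.0, -35.9, 3.8, -1.3, 0.1, 255]
[0.0, 0.0, -39.9, 4.2, -1.5, 0.1, 255]
```

View pics/wrist13.png

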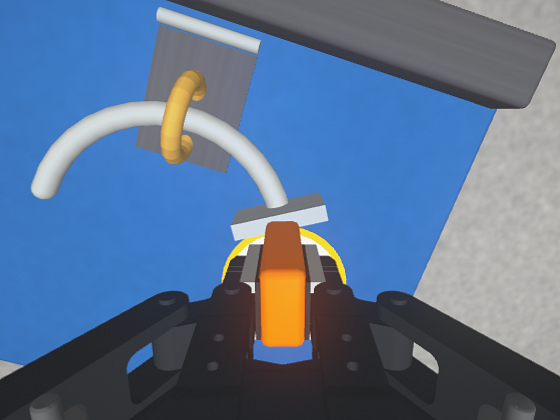

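Emit:
send_rows(targets=[0, 0, -4, 0.4, 0, 0, 255, 0, 0, -8, 0.9, -0.1, 0, 255, 0, 0, -12, 1.4, -0.2, 0, 255, 0, 0, -16, 1.8, -0.3, 0, 255, 0, 0, -20, 2.2, -0.4, 0, 255, 0, 0, -24, 2.6, -0.6, 0, 255, 0, 0, -28, 3.0, -0.8, 0.1, 255, 0, 0, -30, 3.2, -0.9, 0.1, 255, 0, 0, -32, 3.4, -1.0, 0.1, 255, 0, 0, -32, 3.4, -1.0, 0.1, 255])

```text
clock: 15.68
tcp_pos: [0.581, 0.1058, 0.1066]
tool_rot: [[0.59, 0.807, 0.004], [0.807, -0.59, 0.0], [0.002, 0.003, -1.0]]
wrist_force: [-1.0, -0.4, -3.8]
opening: 0.0149
```

```bash
python3 arc.py -41 -29 6 .1045; python3 - <<'E'
from h import *
cap("wrist","14");cap("scene","14")
im=load("scene14")["image"][180:310,200:360,::-1]; cv2.imwrite("pics/s14.png",cv2.resize(im,None,fx=4,fy=4,interpolation=cv2.INTER_CUBIC))
E
```

```text
t 15.68 tcp [0.581  0.1058 0.1066] yaw 53.85 F [-1.  -0.4 -3.8] M [-0.17 -0.02 -0.02] op 0.0149 q6 0.61
[0.0, 0.0, -1.8, 0.2, 0.0, 0.2, 255]
[0.0, 0.0, -3.8, 0.4, -0.0, 0.2, 255]
[0.0, 0.0, -5.8, 0.7, -0.0, 0.2, 255]
[0.0, 0.0, -7.8, 0.9, -0.0, 0.2, 255]
[0.0, 0.0, -9.8, 1.1, -0.1, 0.2, 255]
[0.0, 0.0, -11.8, 1.4, -0.1, 0.2, 255]
```

View pics/wrist14.png

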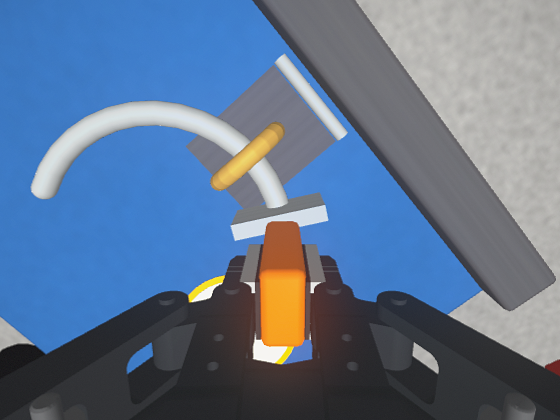

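View pics/s14.png

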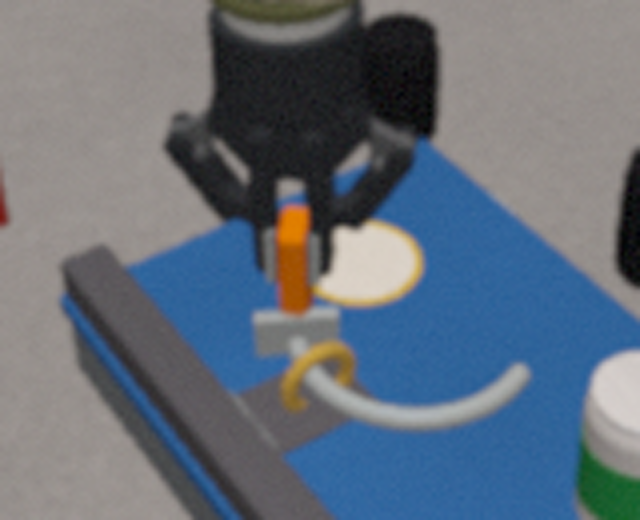

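Emit:
send_rows(targets=[0, 0, -2, 0.2, 0, 0.1, 255, 0, 0, -4, 0.4, 0, 0.2, 255, 0, 0, -6, 0.7, 0, 0.2, 255, 0, 0, -8, 0.9, 0, 0.3, 255, 0, 0, -10, 1.1, -0.1, 0.3, 255, 0, 0, -12, 1.4, -0.1, 0.3, 255, 0, 0, -12, 1.4, -0.1, 0.3, 255])

```text
clock: 16.37
tcp_pos: [0.5884, 0.1175, 0.1037]
tool_rot: [[0.411, 0.912, 0.004], [0.912, -0.411, 0.0], [0.002, 0.003, -1.0]]
wrist_force: [-0.1, 0.2, -3.4]
opening: 0.0153
```

```bash
python3 arc.py -29 -19 10 .103; python3 - <<'E'
from h import *
cap("wrist","15")
E
```

```text
t 16.37 tcp [0.5884 0.1175 0.1037] yaw 65.73 F [-0.1  0.2 -3.4] M [-0.17 -0.04  0.02] op 0.0153 q6 0.43
[0.0, 0.0, -0.9, 0.1, -0.0, 0.1, 255]
[0.0, 0.0, -1.9, 0.2, -0.0, 0.1, 255]
[0.0, 0.0, -2.9, 0.3, -0.0, 0.1, 255]
[0.0, 0.0, -3.9, 0.4, -0.0, 0.1, 255]
[0.0, 0.0, -4.9, 0.5, -0.1, 0.1, 255]
[0.0, 0.0, -5.9, 0.6, -0.1, 0.1, 255]
[0.0, 0.0, -6.9, 0.8, -0.1, 0.1, 255]
[0.0, 0.0, -7.9, 0.9, -0.1, 0.1, 255]
[0.0, 0.0, -8.9, 1.0, -0.1, 0.1, 255]
[0.0, 0.0, -9.9, 1.1, -0.1, 0.1, 255]
```

View pics/wrist15.png

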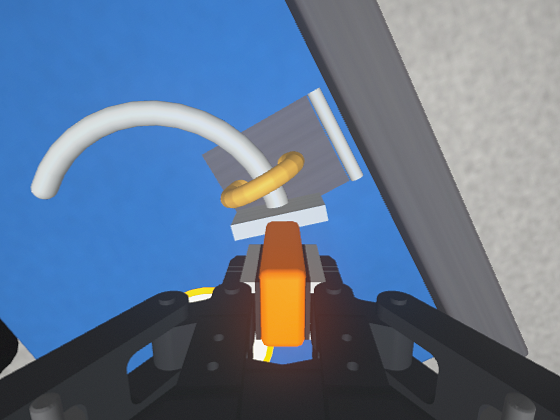

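Emit:
send_rows(targets=[0, 0, -1, 0.1, 0, 0.05, 255, 0, 0, -2, 0.2, 0, 0.05, 255, 0, 0, -3, 0.3, 0, 0.05, 255, 0, 0, -4, 0.4, 0, 0.05, 255, 0, 0, -4, 0.4, 0, 0.05, 255])

```text
clock: 16.83
tcp_pos: [0.59, 0.1211, 0.1032]
tool_rot: [[0.347, 0.938, 0.003], [0.938, -0.347, 0.0], [0.001, 0.003, -1.0]]
wrist_force: [1.1, 0.4, -3.3]
opening: 0.015
```

```bash
python3 arc.py -25 -19 6 .103
```

```text
t 16.83 tcp [0.59   0.1211 0.1032] yaw 69.71 F [ 1.1  0.4 -3.3] M [-0.09  0.03 -0.04] op 0.015 q6 0.36
[0.0, 0.0, -0.9, 0.2, -0.0, 0.0, 255]
[0.0, 0.0, -1.9, 0.3, -0.0, 0.0, 255]
[0.0, 0.0, -2.9, 0.4, -0.1, 0.0, 255]
[0.0, 0.0, -3.9, 0.5, -0.1, 0.0, 255]
[0.0, 0.0, -4.9, 0.6, -0.1, 0.0, 255]
[0.0, 0.0, -5.9, 0.7, -0.1, 0.0, 255]
```

Emit:
send_rows(targets=[0, 0, -1, 0.15, 0, 0.05, 255, 0, 0, -1, 0.15, 0, 0.1, 255, 0, 0, -1, 0.15, 0, 0.1, 255])

```text
clock: 17.08
tcp_pos: [0.591, 0.1227, 0.1029]
tool_rot: [[0.33, 0.944, 0.005], [0.944, -0.33, 0.0], [0.002, 0.005, -1.0]]
wrist_force: [2.5, 1.1, 3.0]
opening: 0.0151
```

```bash
python3 arc.py -24 -19 5 .102; python3 - <<'E'
from h import *
cap("wrist","16")
E
```

```text
t 17.08 tcp [0.591  0.1227 0.1029] yaw 70.72 F [2.5 1.1 3. ] M [ 0.38 -0.    0.03] op 0.0151 q6 0.35
[0.0, 0.0, -0.9, 0.1, -0.1, 0.1, 255]
[0.0, 0.0, -1.9, 0.2, -0.1, 0.1, 255]
[0.0, 0.0, -2.9, 0.3, -0.1, 0.1, 255]
[0.0, 0.0, -3.9, 0.4, -0.1, 0.1, 255]
[0.0, 0.0, -4.9, 0.5, -0.1, 0.1, 255]
```

View pics/wrist16.png

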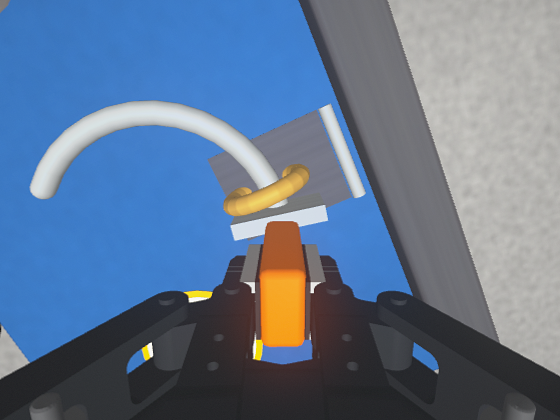

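Emit:
send_rows(targets=[0, 0, -1, 0.1, 0, -0.03, 255, 0, 0, -1, 0.1, 0, -0.03, 255])

```text
clock: 17.3
tcp_pos: [0.5913, 0.1236, 0.1032]
tool_rot: [[0.313, 0.95, 0.005], [0.95, -0.313, 0.0], [0.002, 0.005, -1.0]]
wrist_force: [1.2, -0.4, -0.8]
opening: 0.0152
```

Emit:
send_rows(targets=[0, 0, -1, 0.1, 0, 0, 255, 0, 0, -1, 0.1, 0, 0, 255])

```text
clock: 17.47
tcp_pos: [0.5917, 0.1248, 0.1031]
tool_rot: [[0.295, 0.956, 0.005], [0.956, -0.295, 0.0], [0.002, 0.005, -1.0]]
wrist_force: [1.0, 1.2, 0.3]
opening: 0.0151
```

```bash
python3 arc.py -22 -17 5 .1025
```

```text
t 17.47 tcp [0.5917 0.1248 0.1031] yaw 72.86 F [1.  1.2 0.3] M [ 0.18 -0.02 -0.11] op 0.0151 q6 0.31
[0.0, 0.0, -0.8, 0.1, -0.1, 0.1, 255]
[0.0, 0.0, -1.8, 0.2, -0.1, 0.1, 255]
[0.0, 0.0, -2.8, 0.3, -0.1, 0.1, 255]
[0.0, 0.0, -3.8, 0.4, -0.1, 0.1, 255]
[0.0, 0.0, -4.8, 0.5, -0.1, 0.1, 255]
```

Emit:
send_rows(targets=[0, 0, -1, 0.12, 0, 0, 255, 0, 0, -1, 0.12, 0, 0, 255])

```text
clock: 17.63
tcp_pos: [0.5921, 0.1261, 0.1031]
tool_rot: [[0.277, 0.961, 0.005], [0.961, -0.277, 0.0], [0.002, 0.005, -1.0]]
wrist_force: [0.9, 0.7, 0.1]
opening: 0.0152
```

Emit:
send_rows(targets=[0, 0, -1, 0.12, 0, 0, 255, 0, 0, -1, 0.12, 0, 0, 255])

```text
clock: 17.8
tcp_pos: [0.5925, 0.1268, 0.1031]
tool_rot: [[0.259, 0.966, 0.005], [0.966, -0.259, -0.001], [0.001, 0.005, -1.0]]
wrist_force: [2.2, -3.2, 0.8]
opening: 0.0153
```

```bash
python3 - <<'E'
from h import *
st();cap("wrist","17")
E
```

```text
t 17.8 tcp [0.5925 0.1268 0.1031] yaw 75.01 F [ 2.2 -3.2  0.8] M [-0.47 -0.   -0.16] op 0.0153 q6 0.28
```

View pics/wrist17.png

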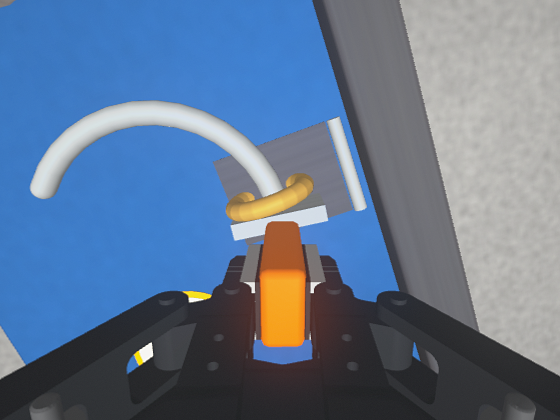

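Emit:
send_rows(targets=[0, 0, -0.3, 0.08, -0.02, 0, 255, 0, 0, -0.3, 0.08, -0.02, 0, 255])

```text
clock: 18.02
tcp_pos: [0.5926, 0.1269, 0.1032]
tool_rot: [[0.254, 0.967, 0.005], [0.967, -0.254, -0.002], [-0.0, 0.005, -1.0]]
wrist_force: [1.5, -5.4, 0.8]
opening: 0.0154
```

Emit:
send_rows(targets=[0, 0, -0.2, 0.1, -0.03, 0, 255, 0, 0, -0.2, 0.15, -0.05, 0, 255, 0, 0, -0.2, 0.15, -0.05, 0, 255])

```text
clock: 18.27
tcp_pos: [0.5927, 0.1271, 0.1032]
tool_rot: [[0.252, 0.968, 0.005], [0.968, -0.252, -0.004], [-0.002, 0.006, -1.0]]
wrist_force: [2.3, -8.2, 1.5]
opening: 0.0154
```

Emit:
send_rows(targets=[0, 0, 0, 0.2, -0.07, 0, 255, 0, 0, 0, 0.25, -0.08, 0, 255, 0, 0, 0, 0.25, -0.08, 0, 255])

```text
clock: 18.52
tcp_pos: [0.5928, 0.1272, 0.1033]
tool_rot: [[0.253, 0.968, 0.005], [0.968, -0.253, -0.008], [-0.006, 0.007, -1.0]]
wrist_force: [2.5, -15.1, 2.4]
opening: 0.0155
```

Emit:
send_rows(targets=[0, 0, 0, 0.26, -0.08, 0, 255, 0, 0, 0, 0.26, -0.08, 0, 255, 0, 0, 0, 0.26, -0.08, 0, 255, 0, 0, 0, 0.26, -0.08, 0, 255, 0, 0, 0, 0.26, -0.08, 0, 255])

```text
clock: 18.93
tcp_pos: [0.5929, 0.1273, 0.1035]
tool_rot: [[0.253, 0.967, 0.004], [0.967, -0.253, -0.012], [-0.01, 0.007, -1.0]]
wrist_force: [1.6, -15.0, 3.0]
opening: 0.0155
```

```bash
python3 - <<'E'
from h import *
st();cap("wrist","18");cap("scene","18")
im=load("scene18")["image"][180:310,200:360,::-1]; cv2.imwrite("pics/s18.png",cv2.resize(im,None,fx=4,fy=4,interpolation=cv2.INTER_CUBIC))
E
```

```text
t 18.93 tcp [0.5929 0.1273 0.1035] yaw 75.32 F [  1.6 -15.    3. ] M [-2.07  0.47 -0.26] op 0.0155 q6 0.29
```

View pics/wrist18.png

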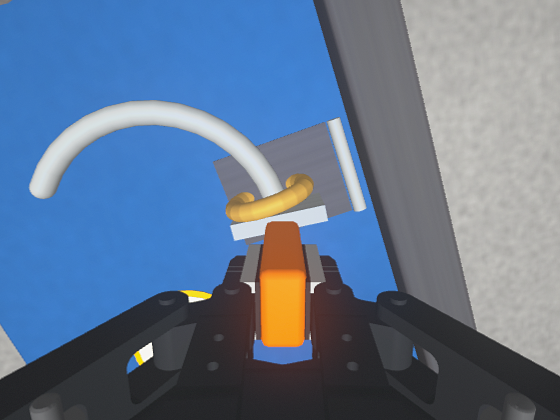

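View pics/s18.png

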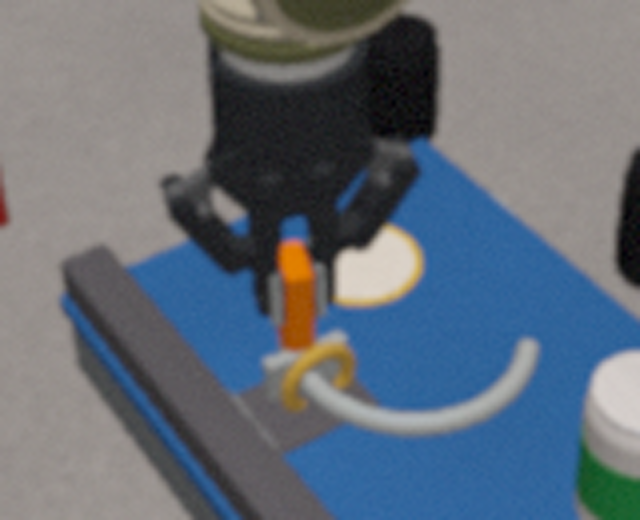

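```bash
python3 - <<'E'
from h import *
o=st();print(goto([.5928,.1271,.1028],75.3))
E
```

```text
t 19.03 tcp [0.5929 0.1273 0.1035] yaw 75.32 F [  1.6 -16.4   2.3] M [-1.99  0.4  -0.24] op 0.0156 q6 0.29
[ 0.41  0.59  0.03 -0.02 -0.    0.07]
```

Emit:
send_rows(targets=[0.2, 0.3, 0, 0, 0, 0.03, 255, 0.4, 0.6, 0, 0, 0, 0.05, 255, 0.4, 0.6, 0, 0, 0, 0.05, 255])

```text
clock: 19.28
tcp_pos: [0.5928, 0.127, 0.1029]
tool_rot: [[0.253, 0.967, -0.0], [0.967, -0.253, -0.0], [-0.0, -0.0, -1.0]]
wrist_force: [1.0, -5.0, 1.0]
opening: 0.015
```

```bash
python3 - <<'E'
from h import *
o=st();print(goto([.5928,.1271,.1028],75.3))
E
```

```text
t 19.28 tcp [0.5928 0.127  0.1029] yaw 75.35 F [ 1. -5.  1.] M [-0.78 -0.06  0.01] op 0.015 q6 0.27
[-0.    0.02  0.05  0.01 -0.01  0.01]
```

Emit:
send_rows(targets=[0, 0, 0, 0, 0, 0, 120, 0, 0, 0, 0, 0, 0, 120, 0, 0, 0, 0, 0, 0, 120, 0, 0, 0, 0, 0, 0, 120, 0, 0, 0, 0, 0, -0.5, 120, 0, 0, 0, 0, 0, -1.5, 120, 0, 0, 0, 0, 0, -4, 120, 0, 0, 0, 0, 0, -7.5, 120, 0, 0, 0, 0, 0, -11, 120, 0, 0, 0, 0, 0, -14, 120])

```text
clock: 20.12
tcp_pos: [0.5929, 0.1271, 0.2466]
tool_rot: [[0.253, 0.968, 0.002], [0.968, -0.253, -0.0], [0.001, 0.002, -1.0]]
wrist_force: [0.1, -0.2, -0.0]
opening: 0.0448
```

```bash
python3 - <<'E'
from h import *
st();cap("wrist","19");cap("scene","19")
im=load("scene19")["image"][180:310,200:360,::-1]; cv2.imwrite("pics/s19.png",cv2.resize(im,None,fx=4,fy=4,interpolation=cv2.INTER_CUBIC))
E
```

```text
t 20.12 tcp [0.5929 0.1271 0.2466] yaw 75.35 F [ 0.1 -0.2 -0. ] M [ 0.04  0.   -0.01] op 0.0448 q6 0.27
```

View pics/wrist19.png

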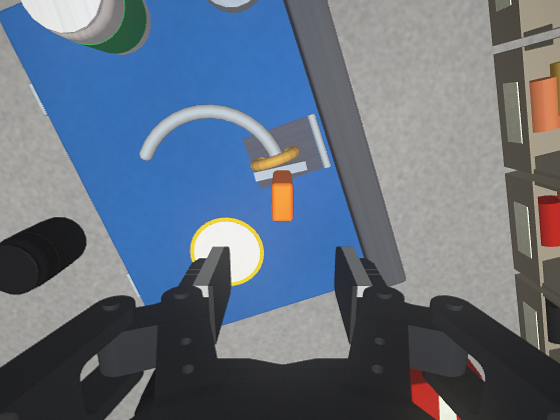

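View pics/s19.png

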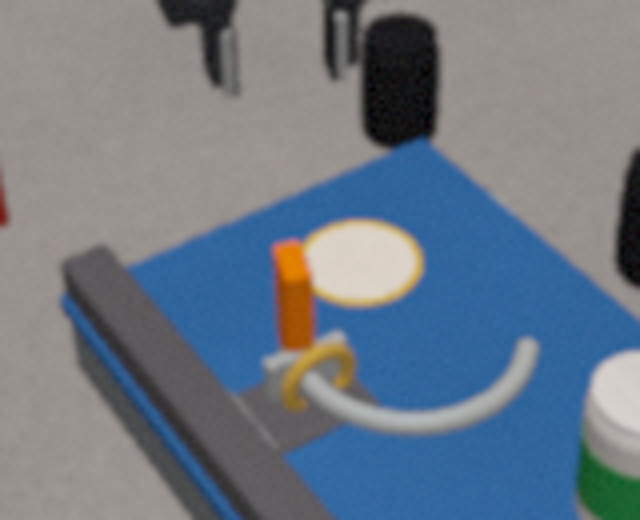

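```bash
python3 - <<'E'
from m import *
r=load("wrist19")
im=r["image"][90:230,120:345,::-1]; cv2.imwrite("pics/c19.png",cv2.resize(im,None,fx=3.5,fy=3.5,interpolation=cv2.INTER_CUBIC))
print(goto([.497,.294,.24],4.65))
h=mask(r,(3,150,195),(16,255,255),(260,165,305,225));ys,xs=np.nonzero(h);print(cv2.minAreaRect((plane(r,np.c_[xs,ys],.14)[:,:2]*1000).astype(np.float32)))
m=mask(r,(15,120,120),(32,255,255),(180,210,270,290)); ys,xs=np.nonzero(m); print("mark",circ(plane(r,np.c_[xs,ys],.06)[:,:2]*1000),len(xs))
E
```

```text
[  0.41  -0.49  70.71  13.68 -13.66   0.86]
((595.2573852539062, 128.08840942382812), (27.996463775634766, 14.793121337890625), 75.26371002197266)
mark (array([522.97623314,  70.76126902]), np.float64(34.99930064379865)) 572
```

View pics/c19.png

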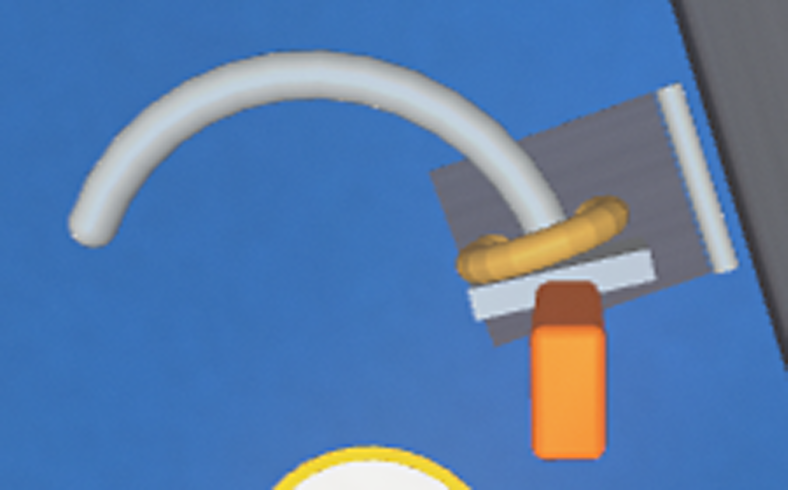

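```bash
python3 - <<'E'
from m import *
r=load("wrist3"); m=mask(r,(0,0,200),(180,30,255),(240,170,325,250)); cn=max(cv2.findContours(m,0,2)[0],key=len); (c,rad)=cv2.minEnclosingCircle(cn)
print("tin",c,rad,plane(r,c,.145),r["eye"])
E
```

```text
tin (281.7235412597656, 209.79049682617188) 35.92417907714844 [[0.49787218 0.29644462 0.145     ]] [0.56512417 0.30129136 0.38400878]
```

Emit:
send_rows(targets=[0, 0, 35, 6, -6, 0.5, 0, 0, 0, 70.7, 13.7, -13.7, 0.9, 0, 0, 0, 70.7, 13.7, -13.7, 0.9, 0, 0, 0, 70.7, 13.7, -13.7, 0.9, 0, 0, 0, 70.7, 13.7, -13.7, 0.9, 0, 0, 0, 70.7, 13.7, -13.7, 0.9, 0, 0, 0, 70.7, 13.7, -13.7, 0.9, 0, 0, 0, 70.7, 13.7, -13.7, 0.9, 0, 0, 0, 70.7, 13.7, -13.7, 0.9, 0, 0, 0, 70.7, 13.7, -13.7, 0.9, 0])

```text
clock: 21.05
tcp_pos: [0.4964, 0.2944, 0.2396]
tool_rot: [[0.997, 0.082, 0.01], [0.082, -0.997, -0.0], [0.01, 0.001, -1.0]]
wrist_force: [-0.3, -0.1, 0.4]
opening: 0.0855
```

Emit:
send_rows(targets=[0, 0, 0, 0, 0, 0, 0, 0, 0, 0, 0, 0, 0, 0])

```text
clock: 21.22
tcp_pos: [0.4962, 0.2944, 0.2397]
tool_rot: [[0.996, 0.085, 0.01], [0.085, -0.996, -0.0], [0.01, 0.001, -1.0]]
wrist_force: [-0.1, 0.1, -0.7]
opening: 0.0853
```

```bash
python3 - <<'E'
from m import *
st(); print(goto([.4974,.2948,.24],4.65))
r=cap("wrist","20"); m=mask(r,(0,0,200),(180,30,255),(200,140,365,260)); cn=max(cv2.findContours(m,0,2)[0],key=cv2.contourArea); (c,rad)=cv2.minEnclosingCircle(cn)
print("tin",c,rad,plane(r,c,.145),r["eye"])
E
```

```text
t 21.22 tcp [0.4962 0.2944 0.2397] yaw 4.9 F [-0.1  0.1 -0.7] M [ 0.03  0.02 -0.08] op 0.0853 q6 1.82
[ 0.05 -0.58  0.25  0.12 -0.03 -0.03]
tin (280.62335205078125, 208.08131408691406) 36.07851791381836 [[0.49803993 0.29641262 0.145     ]] [0.5630708 0.3010671 0.382548 ]
```

View pics/wrist20.png

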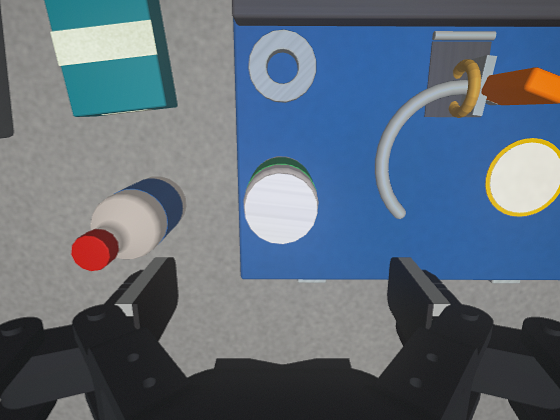

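Emit:
send_rows(targets=[0, -0.6, 0, 0.1, 0, 4, 0, 0, -0.6, 0, 0.1, 0, 7.5, 0, 0, -0.6, 0, 0.1, 0, 10.5, 0, 0, -0.6, 0, 0.1, 0, 12.5, 0, 0, -0.6, 0, 0.1, 0, 14.2, 0, 0, -0.6, 0, 0.1, 0, 14.2, 0, 0, -0.6, 0, 0.1, 0, 14.2, 200, 0, -0.6, 0, 0.1, 0, 14.2, 200, 0, -0.6, 0, 0.1, 0, 14.2, 200, 0, -0.6, 0, 0.1, 0, 14.2, 200])

```text
clock: 22.1
tcp_pos: [0.4995, 0.2949, 0.0997]
tool_rot: [[0.996, 0.086, 0.003], [0.086, -0.996, 0.0], [0.003, -0.0, -1.0]]
wrist_force: [-1.2, 0.4, 6.7]
opening: 0.0544
```

```bash
python3 - <<'E'
from h import *
st()
E
```

```text
t 22.1 tcp [0.4995 0.2949 0.0997] yaw 4.96 F [-1.2  0.4  6.7] M [-0.02  0.16  0.02] op 0.0544 q6 1.82
```

Emit:
send_rows(targets=[0, 0, 0, 0, 0, -0.5, 200, 0, 0, 0, 0, 0, -1, 200, 0, 0, 0, 0, 0, -2, 200, 0, 0, 0, 0, 0, -3.5, 200, 0, 0, 0, 0, 0, -5, 200, 0, 0, 0, 0, 0, -5, 200])

```text
clock: 22.6
tcp_pos: [0.5006, 0.2954, 0.1533]
tool_rot: [[0.996, 0.087, 0.008], [0.087, -0.996, 0.002], [0.008, -0.001, -1.0]]
wrist_force: [-0.5, -0.5, -2.1]
opening: 0.0538
```

```bash
python3 - <<'E'
from h import *
st(); print(goto([.5244,.0699,.150],4.65))
E
```

```text
t 22.6 tcp [0.5006 0.2954 0.1533] yaw 4.98 F [-0.5 -0.5 -2.1] M [ 0.03 -0.03 -0.  ] op 0.0538 q6 1.82
[-0.08 -0.48  0.33  0.41 22.67  0.3 ]
```

Emit:
send_rows(targets=[0, -0.5, 0.3, 0, 2, 0.2, 200, 0, -0.5, 0.3, 0.1, 5, 0.2, 200, 0, -0.5, 0.3, 0.1, 8, 0.2, 200, 0, -0.5, 0.3, 0.2, 11, 0.2, 200, 0, -0.5, 0.3, 0.2, 14, 0.2, 200, 0, -0.5, 0.3, 0.3, 17, 0.2, 200, 0, -0.5, 0.3, 0.4, 19.5, 0.3, 200, 0, -0.5, 0.3, 0.4, 21.5, 0.3, 200, 0, -0.5, 0.3, 0.4, 22.7, 0.3, 200, 0, -0.5, 0.3, 0.4, 22.7, 0.3, 200])

```text
clock: 23.43
tcp_pos: [0.5244, 0.0678, 0.1498]
tool_rot: [[0.997, 0.079, -0.001], [0.079, -0.997, 0.001], [-0.001, -0.001, -1.0]]
wrist_force: [-0.0, -0.1, -3.2]
opening: 0.0544
```

Emit:
send_rows(targets=[0, 0, 0, 0, 0, 1.5, 200, 0, 0, 0, 0, 0, 3, 200, 0, 0, 0, 0, 0, 3.5, 200, 0, 0, 0, 0, 0, 3.5, 200])

```text
clock: 23.77
tcp_pos: [0.5236, 0.0686, 0.1136]
tool_rot: [[0.997, 0.08, -0.004], [0.08, -0.997, 0.001], [-0.003, -0.002, -1.0]]
wrist_force: [-0.2, -0.1, -3.4]
opening: 0.0543
```

```bash
python3 - <<'E'
from h import *
st(); print(goto([.5242,.0699,.1],4.65)); cap("wrist","21");cap("scene","21");cap("top","21")
im=load("scene21")["image"][180:310,200:360,::-1]; cv2.imwrite("pics/s21.png",cv2.resize(im,None,fx=4,fy=4,interpolation=cv2.INTER_CUBIC))
E
```

```text
t 23.77 tcp [0.5236 0.0686 0.1136] yaw 4.59 F [-0.2 -0.1 -3.4] M [ 0.    0.01 -0.01] op 0.0543 q6 1.4
[-0.1   0.19 -0.06  0.08 -0.12  1.36]
```

View pics/wrist21.png

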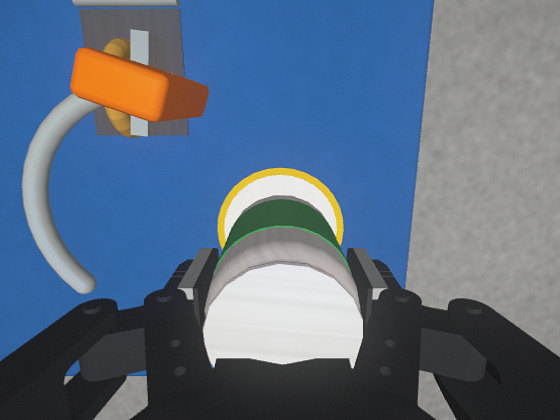

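View pics/s21.png

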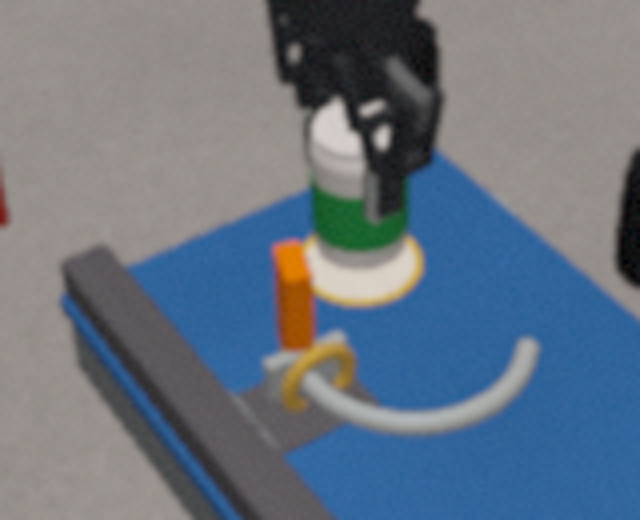

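Emit:
send_rows(targets=[0, 0.2, 0, 0.1, -0.1, 0.6, 200, 0, 0.2, 0, 0.1, -0.1, 1.1, 200, 0, 0.2, 0, 0.1, -0.1, 1.3, 200, 0, 0.2, 0, 0.1, -0.1, 1.3, 200, 0, 0.2, 0, 0.1, -0.1, 1.3, 200])

```text
clock: 24.33
tcp_pos: [0.5257, 0.0693, 0.1024]
tool_rot: [[0.997, 0.08, 0.004], [0.08, -0.997, 0.001], [0.004, -0.001, -1.0]]
wrist_force: [0.3, -0.1, -3.6]
opening: 0.0543
```

Emit:
send_rows(targets=[0, -0.2, 0, -0.1, -0.05, 0.15, 200, 0, -0.2, 0, -0.1, -0.05, 0.25, 200, 0, -0.2, 0, -0.1, -0.05, 0.25, 200])

```text
clock: 24.58
tcp_pos: [0.5246, 0.0697, 0.0998]
tool_rot: [[0.997, 0.08, 0.0], [0.08, -0.997, 0.001], [0.0, -0.001, -1.0]]
wrist_force: [-1.0, -0.2, -2.8]
opening: 0.054
```

Emit:
send_rows(targets=[0, 0, 0, 0, 0, 0.1, 200, 0, 0, 0, 0, 0, 0.1, 200])

```text
clock: 24.75
tcp_pos: [0.5249, 0.0698, 0.0997]
tool_rot: [[0.997, 0.08, 0.001], [0.08, -0.997, 0.001], [0.001, -0.001, -1.0]]
wrist_force: [-2.3, 0.5, 5.2]
opening: 0.0543
```

Contact with the lid (+8 N). Release and rise.

Emit:
send_rows(targets=[0, 0, 0, 0, 0, -0.03, 200, 0, 0, 0, 0, 0, -0.03, 0, 0, 0, 0, 0, 0, -0.03, 0, 0, 0, 0, 0, 0, -0.03, 0, 0, 0, 0, 0, 0, -0.03, 0, 0, 0, 0, 0, 0, -2, 0, 0, 0, 0, 0, 0, -6, 0, 0, 0, 0, 0, 0, -10, 0, 0, 0, 0, 0, 0, -14, 0, 0, 0, 0, 0, 0, -14, 0])

```text
clock: 25.58
tcp_pos: [0.5272, 0.0695, 0.2475]
tool_rot: [[0.997, 0.08, 0.014], [0.08, -0.997, -0.0], [0.014, 0.001, -1.0]]
wrist_force: [0.6, 1.5, 0.0]
opening: 0.0856
```

```bash
python3 - <<'E'
from m import *
st(); r=cap("wrist","22"); s=cap("scene","22")
m=mask(r,(15,120,120),(32,255,255),(230,130,345,230)); ys,xs=np.nonzero(m); print("mark",circ(plane(r,np.c_[xs,ys],.06)[:,:2]*1000),len(xs))
m=mask(r,(0,0,200),(180,30,255),(235,165,335,260)); cn=max(cv2.findContours(m,0,2)[0],key=len); (c,rad)=cv2.minEnclosingCircle(cn)
print("tin",c,rad,plane(r,c,.145))
cv2.imwrite("pics/w22.png",cv2.resize(r["image"][0:270,120:420,::-1],None,fx=2.2,fy=2.2,interpolation=cv2.INTER_CUBIC))
cv2.imwrite("pics/s22.png",cv2.resize(s["image"][180:310,200:360,::-1],None,fx=4,fy=4,interpolation=cv2.INTER_CUBIC))
E
```

```text
t 25.58 tcp [0.5272 0.0695 0.2475] yaw 4.59 F [0.6 1.5 0. ] M [-0.03 -0.02 -0.05] op 0.0856 q6 1.4
mark (array([522.96427474,  70.70950134]), np.float64(35.050236924199694)) 508
tin (280.33575439453125, 213.3335723876953) 34.97702407836914 [[0.52338702 0.07125723 0.145     ]]
```

View pics/w22.png

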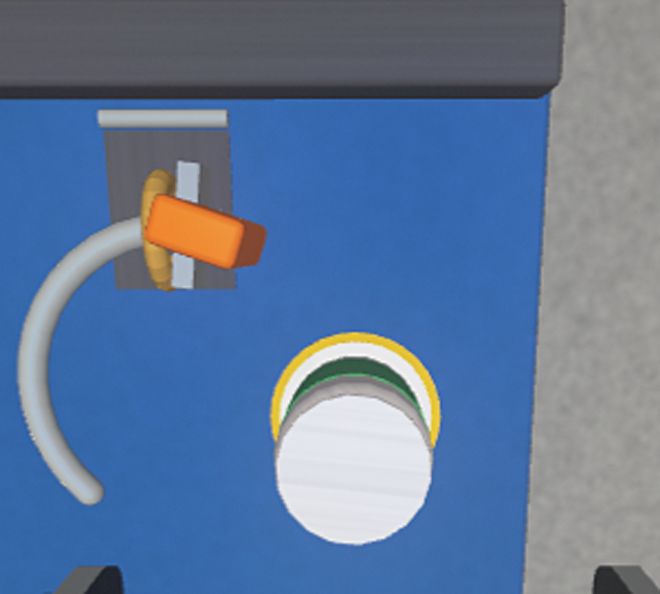

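View pics/s22.png

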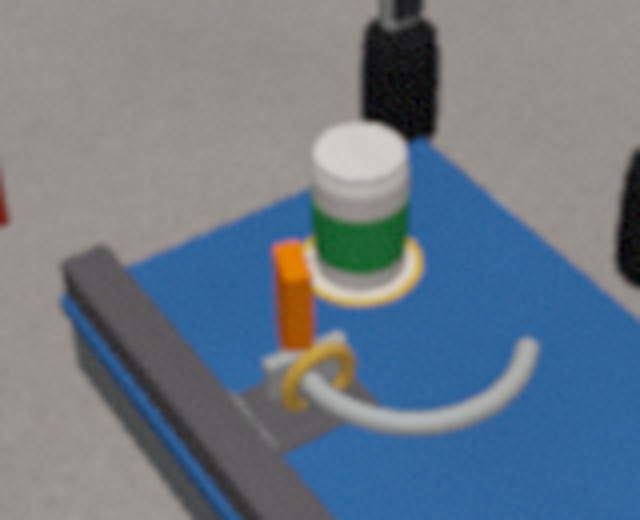

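```bash
python3 - <<'E'
from m import *
a=load("wrist22")["image"][60:140,160:250,::-1]; b=load("wrist19")["image"][135:200,235:325,::-1]
a=cv2.resize(a,(396*1,352),interpolation=cv2.INTER_CUBIC); b=cv2.resize(b,(396,286),interpolation=cv2.INTER_CUBIC)
b=cv2.copyMakeBorder(b,0,66,0,0,cv2.BORDER_CONSTANT); cv2.imwrite("pics/z22.png",np.hstack([a,b]))
E
```

```text
(no output)
```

View pics/z22.png

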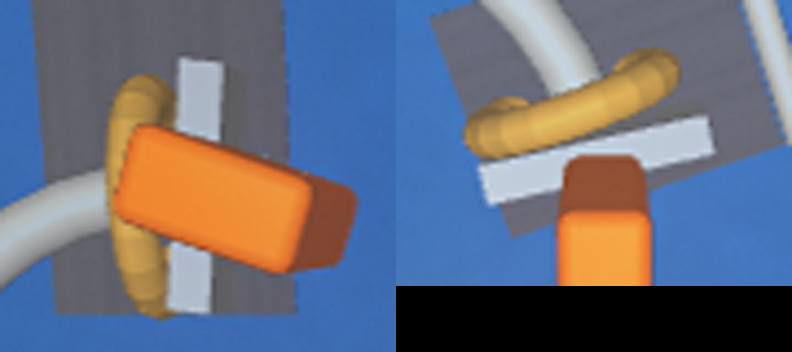

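```bash
python3 - <<'E'
from m import *
r=cap("top","23"); a=load("top0")["image"].astype(int); d=np.abs(a-r["image"].astype(int)).max(2)
st(); cv2.imwrite("pics/t23.png",np.hstack([r["image"][100:300,80:460,::-1],cv2.cvtColor((d[100:300,80:460]*3).clip(0,255).astype(np.uint8),cv2.COLOR_GRAY2BGR)]))
E
```

```text
t 25.73 tcp [0.5246 0.0696 0.2393] yaw 4.58 F [ 0.8 -0.1 -1.1] M [0.02 0.04 0.03] op 0.0858 q6 1.4
```

View pics/t23.png

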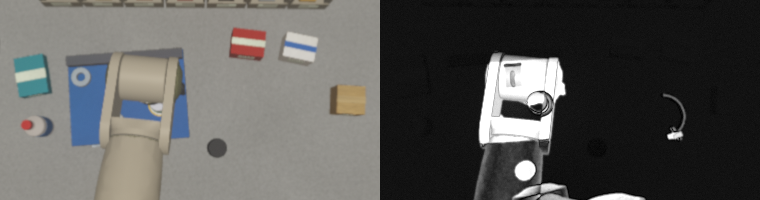

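The left half shows the cartons, bottle, bearing and right-hand black tin. The difference image on the right changes only at the arm, the tin and ring area, and where the pin used to lie. I'm handing it in.

```bash
python3 -c "
from bench import bot
print(bot.close_job())"
```

```text
the job is handed in; nothing more can be done
None
```

The chest is locked and the job is handed in, with the robot's clock at about 26 s. The pin is home in the ring and the tin is back upright on its mark.

- **Tin aside:** I lifted the tin off its mark, still upright, and stood it at the free spot on the left of the lid.
- **Pin:** I took the pin by its handle and led it tip first through the ring along its arc. A regrasp wasn't needed. The stop plate came up at about -19.6° pin yaw in chest axes, against roughly -20° expected. I pressed it at 15–16 N for about half a second, the highest force I read, then let go with the pin resting on the lid.
- **Tin back:** I put the tin back on its mark.

**Last checks:**
- The tin measured 0.7 mm from the mark's centre in the wrist camera.
- The stop plate touches the ring at its front edge. A small gap at the back edge fits the few degrees the plate is turned when the pin is home.
- The top view showed no movement of the stock it could see. The arm hid the left black tin in that last view, so I did not recheck that one.

**One disagreement:** wrist-camera positions and the arm's own readings differed by about 1–2.5 mm. I used positions measured within the same camera, together with the felt contact, to work around it.

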